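# Put the deep sockets and the ratchet back in the socket tray

## Robot

A 7-joint arm with a two-finger parallel gripper is mounted at the origin on a cart in front of the work surface, level with it; the furniture and walls round the work are solid. World frame = base frame: x ahead of the robot, y to its left, z up, the work surface at z = 0. Lengths are in mm, angles in rad, forces in N, time in s.
With the tool pointing down it reaches from about 400 to 925 mm from the base axis. Payload 5.6 kg.
Tool frame: the origin (TCP) lies between the finger pads; the fingertips stand 25 mm ahead of it and the grasp point (between the pads) lies 6 mm ahead of it (manip.tcp_to_tips is the z of the fingertips in the tool frame, in mm); z points along the fingers, y is the direction in which the jaws open and shut (so a half turn about z gives the same grasp; the last joint's range is limited). The gripper opens to 85 mm and grips with 20 to 120 N. Pads are 22 mm wide; open, the fingers measure 114 mm over their backs; the gripper's body (76 mm by 85 mm) begins 54 mm behind the grasp point. The pads swing forward as they close: fully open they stand 13 mm farther back than shut.
Start: joints at [1.244, 0.468, -0.012, 1.603, 0.006, 1.071, -0.056], TCP at [181.963, -624.017, 256.29] pointing down, gripper open.
Joint ranges: [-2.53, 2.53], [-0.31, 2.02], [-1.57, 1.55], [0.28, 2.44], [-1.29, 4.43], [0.15, 1.84], [-2.92, 2.92]. Speed limits (rad/s): [2.57, 2.57, 3.14, 3.14, 3.14, 3.14, 3.14].

## Interface

Orientations are given as a rotation vector (axis times angle).
In Python, from rig import manip gives the robot as it stands. The module is installed in compiled form; this text tells all that it offers.
- The arm moves only by the tool move_arm, never from a script. Its argument "rows" is a list of rows, each a list of 3 entries, a list of its own where there are three numbers: the turn, a rotation vector about the tool's x, y, z normalised to -1 to 1, where 1 is 90 degrees, then the shift along the tool's x, y, z normalised to -1 to 1, where 1 is 15 cm, then the opening, from -1 (shut) to 1 (fully open). In form: [[[wx, wy, wz], [tx, ty, tz], claw], ...]. A call has exactly 5 rows; each row shifts and turns the commanded pose from where the row before left it, along the tool's axes as they then stand; what a row does not reach is not made up. A row lasts 1/10 s, in which the tool goes at most 50 mm and 8.59 degrees, less where a joint would pass 70% of its speed; a pose out of reach is approached as far as the arm can. A call with a number of a shift or a turn outside -1 to 1 is refused whole. A call with a gripper value outside its range is refused whole. The fingers move at their own pace and stop on an object; "newtons" is the grip in N (left out, the last holds). Time passes only in rows, so rows that do not move let the fingers close, or fill a call up. It gives the time, the measured TCP pose, the force and the opening at its end, in the units of the state.
- manip.read_state(): the state, without advancing time (a new reading comes with each control period).
- manip.capture(name): name is "side" or "top" or "wrist"; returns the picture (400x640x3 uint8, red, green, blue); there is no depth.
- manip.calibration(name): a dict with "K" (3x3 intrinsics, pixels), "R" (3x3) and "t" (3): a world point X has camera coordinates R X + t; the wrist camera has in their place "mount" (4x4, takes a point from camera to tool coordinates, whose origin is the TCP and whose axes are the flange's). Camera axes: x right, y down, z forward; pixel columns grow to the right and rows downward; lengths in mm; the calibration is good to about 2 mm. The wrist camera is an equidistant fisheye: a pixel r from the principal point sees the ray r / f radians off the axis. A picture is of the moment at which its call begins: read the wrist's pose just before it. calibration takes no time and is no camera call.
- manip.sign_off(): hands the job in, once; it reports no verdict.
The state is a dict: "time_s": time; "joint_pos": joint angles; "qd": joint speeds; "joint_torque": joint torques, N m; "ee_pos": TCP position; "ee_rot": TCP orientation; "wrist_force": force on the tool from outside, world axes, zero at the start; "torque": the same for the moment, N m; "grip_width": opening from 0.0 (shut) to 1.0 (fully open).
Only numpy, scipy, OpenCV 4.12 (cv2) and the standard library are available. Lean on these libraries where they do the work, as an engineer would, in place of code of your own. Each camera call takes 0.05 s, during which the arm holds its last target.

## Task

Tidy the socket set into its tray: first lay the ratchet flat and lengthwise in the tray's long compartment, and only when it lies there stand each of the three deep (tall) sockets upright in the round pocket of its size, smallest socket in the smallest pocket, largest in the largest. The two short sockets belong to another set: leave them standing where they are on the bench.

Things in the scene. Friction and masses are not known exactly. Their poses are not given: they have to be found in the camera images.
- deep_small_mid (a point): small deep socket: steel cylinder standing upright, 24 mm diameter, 75 mm tall, 0.12 kg, loose; this point is its centre, half-way up; z axis = its upright axis
- deep_medium_mid (a point): medium deep socket: steel cylinder standing upright, 34 mm diameter, 75 mm tall, 0.2 kg, loose; point at its centre, half-way up
- deep_large_mid (a point): large deep socket: steel cylinder standing upright, 46 mm diameter, 75 mm tall, 0.34 kg, loose; point at its centre, half-way up
- short_medium_mid (a point): short socket that does not belong: steel cylinder standing upright, 34 mm diameter, only 38 mm tall, loose; point at its centre, half-way up
- short_large_mid (a point): short socket that does not belong: steel cylinder standing upright, 46 mm diameter, only 38 mm tall, loose; point at its centre, half-way up
- ratchet_grip (a point): loose ratchet handle lying flat, 0.3 kg: round steel head (36 mm diameter, 26 mm thick, square stub 10 mm higher) and black grip 22 x 22 x 120 mm. Point near its balance on the grip's centre line, 13 mm above its underside; pinch across the grip (along y) here. x runs along the handle away from the head, z up: head centre at x = -70 mm, its end at -88 mm, grip from -25 to +95 mm
- ratchet_bay (a point): floor centre (4 mm above the bench) of the long front compartment of the fixed dark steel tray (184 x 228 mm): inside 220 mm along y, 100 mm along x, walls 4 mm thick, 12 mm above this floor. x points to the row of pocket blocks (row centre at x = +90 mm, block tops 24 mm above this floor). The ratchet lies along y, either way round; open fingers only part way (45 mm) in here
- pocket_small (a point): centre of the floor of the small round pocket, 42 mm diameter, 18 mm deep, in a grey 72 x 72 x 24 mm block in the back row of the tray; z is up, the floor is 10 mm above the bench, the mouth 18 mm above this point. The three blocks stand side by side 73 mm apart, their order changes from start to start
- pocket_medium (a point): the same for the medium round pocket, 52 mm diameter, 18 mm deep. Beware of the wall cabinet that overhangs the back of the bench: its front is 0.62 m ahead of the robot's base axis, its underside 0.49 m above the bench, from 0.72 m right to 0.27 m left of the base; swing the arm across at short reach
- pocket_large (a point): the same for the large round pocket, 64 mm diameter, 18 mm deep
Mind the look-alikes: they are no part of the job. Leave any green or yellow look-alike of the part that bears deep_small_mid alone.

How it is judged (in metres and radians):
On the way:
1. the ratchet lies flat and released in the tray's long compartment while none of the deep sockets is in the tray yet (x of ratchet_grip in the frame of ratchet_bay between -0.034 and 0.034 m and y of ratchet_grip in the frame of ratchet_bay between -0.025 and 0.025 m and height (world z) of ratchet_grip below 0.021 m and angle between ratchet_grip's own z axis and vertical below 0.15 rad and contact force between the fingers and ratchet below 0.1 N and horizontal distance between each of deep_small_mid, deep_medium_mid, deep_large_mid and pocket_small above 0.06 m and horizontal distance between each of deep_small_mid, deep_medium_mid, deep_large_mid and pocket_medium above 0.06 m and horizontal distance between each of deep_small_mid, deep_medium_mid, deep_large_mid and pocket_large above 0.06 m), for 0.2 s.
At the end, for the whole second after the job is handed in: Ratchet flat inside the long compartment (within 34 mm across, 25 mm along of its centre; tilt < 0.15 rad); each deep socket on the floor of its pocket (within 13 mm of the axis, tilt < 0.12 rad); short sockets standing within 30 mm of their start; all released, at rest (x of ratchet_grip in the frame of ratchet_bay between -0.034 and 0.034 m and y of ratchet_grip in the frame of ratchet_bay between -0.025 and 0.025 m and height (world z) of ratchet_grip below 0.021 m and angle between ratchet_grip's own z axis and vertical below 0.15 rad and horizontal distance between deep_small_mid and pocket_small below 0.013 m and height (world z) of deep_small_mid between 0.043 and 0.052 m and angle between each of deep_small_mid, deep_medium_mid, deep_large_mid, short_medium_mid, short_large_mid's own z axis and vertical below 0.12 rad and horizontal distance between deep_medium_mid and pocket_medium below 0.013 m and height (world z) of deep_medium_mid between 0.043 and 0.052 m and horizontal distance between deep_large_mid and pocket_large below 0.013 m and height (world z) of deep_large_mid between 0.043 and 0.052 m and distance of each of short_medium_mid, short_large_mid from where it was at the start of the episode below 0.03 m and linear speed of each of deep_small, deep_medium, deep_large, short_medium, short_large, ratchet below 0.02 m/s); the robot touches nothing.
It also fails if it takes over 136 s, if anything falls off the work surface, if the arm or the gripper's body presses on something with over 40 N, if the wrist force passes 120 N, or if a joint passes its speed limit or range.

## Working session

There is one attempt and no reset: what is moved stays moved. The work goes in short steps, Python scripts to look and compute and a tool call to move; the robot and the scene stay as the last step left them, time stands still between calls to the robot, and variables do not carry over. Pictures are saved under pics/ and viewed, and the job is handed in when it is done.

Besides the shell and the picture viewer there is one more tool, called after "Request:" as a command line: name --argument value ..., lists and objects as JSON in quotes. move_arm: Moves the arm, as the interface text tells. Its arguments: {"type":"object","properties":{"rows":{"type":"array"},"newtons":{"type":"number"}},"required":["rows"]}

```bash
mkdir -p pics; python3 - <<'E'
from rig import manip
import cv2
print(manip.read_state()); print(manip.tcp_to_tips)
for n in ["side","top","wrist"]:
    im=manip.capture(n); cv2.imwrite(f"pics/{n}0.png",im[:,:,::-1]); print(n,manip.calibration(n))
E
```

```text
{'time_s': 0.0, 'joint_pos': array([ 1.24401911,  0.46838972, -0.0115931 ,  1.60364281,  0.00598287,
        1.07136369, -0.05631574]), 'qd': array([-0.00211463, -0.00022246,  0.0007784 , -0.00173821, -0.0001592 ,
        0.00114804,  0.00041355]), 'joint_torque': array([-3.17502645e-05, -5.32380795e+01,  2.15933978e-02, -2.51302797e+01,
        1.14757588e-02,  7.60113937e-03, -8.20103367e-06]), 'ee_pos': array([ 181.7814895 , -623.5290127 ,  255.32218045]), 'ee_rot': array([-3.10832884e+00, -4.43867154e-01,  5.67334175e-04]), 'wrist_force': array([-0.14847537,  0.4413638 ,  0.68415625]), 'torque': array([-0.04101867,  0.0277354 , -0.04462929]), 'grip_width': 1.0016867946567536}
25.0
side {'K': array([[511.11212884,   0.        , 320.38392395],
       [  0.        , 511.11212884, 186.34302735],
       [  0.        ,   0.        ,   1.        ]]), 'R': array([[ 0.88437213, -0.46662015, -0.01231173],
       [-0.22752467, -0.40789089, -0.88422709],
       [ 0.40757634,  0.78478701, -0.46689493]]), 't': array([-498.02950873,  147.51941791, 1316.71386174])}
top {'K': array([[387.84931547
[... 162 characters left out ...]
0.99987121,  0.01420024],
       [-0.99444939,  0.00594568, -0.10504788],
       [ 0.10494992, -0.01490698, -0.99436578]]), 't': array([ -75.64820573,  492.795016  , 1209.1075157 ])}
wrist {'K': array([[309.70691629,   0.        , 319.98900269],
       [  0.        , 309.70691629, 198.35644322],
       [  0.        ,   0.        ,   1.        ]]), 'mount': array([[-5.97463599e-04, -9.54574585e-01, -2.97971484e-01,
         7.49679728e+01],
       [ 9.99999723e-01, -7.02480566e-04,  2.45347845e-04,
        -8.15764402e-01],
       [-4.43521994e-04, -2.97971255e-01,  9.54574740e-01,
        -1.18690080e+02],
       [ 0.00000000e+00,  0.00000000e+00,  0.00000000e+00,
         1.00000000e+00]])}
```

View pics/top0.png

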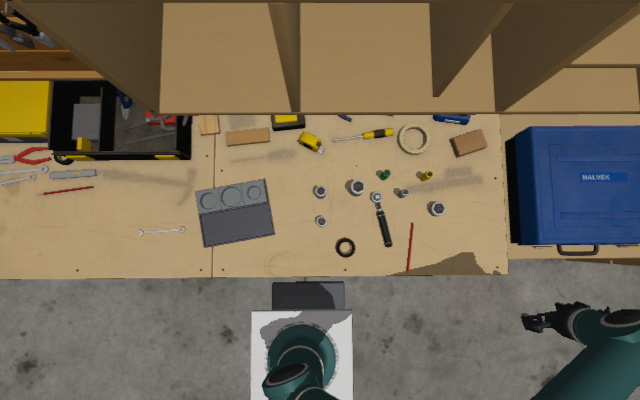

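View pics/side0.png

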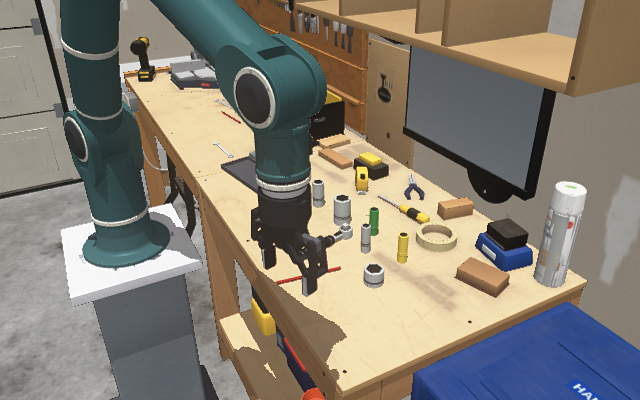

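View pics/wrist0.png

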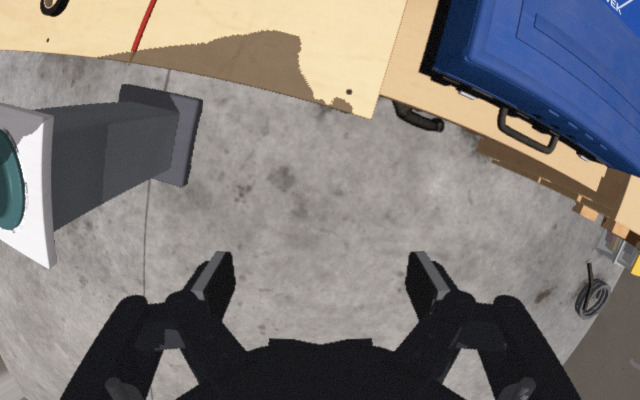

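```bash
python3 - <<'E'
import cv2
im=cv2.imread("pics/top0.png")
c=im[160:260,190:460]; cv2.imwrite("pics/top0c.png",cv2.resize(c[:, :150],None,fx=5,fy=5,interpolation=cv2.INTER_CUBIC))
cv2.imwrite("pics/top0d.png",cv2.resize(c[:,110:],None,fx=5,fy=5,interpolation=cv2.INTER_CUBIC))
im=cv2.imread("pics/side0.png")
cv2.imwrite("pics/side0c.png",cv2.resize(im[140:300,210:430],None,fx=3.5,fy=3.5,interpolation=cv2.INTER_CUBIC))
E
```

```text
(no output)
```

View pics/top0c.png

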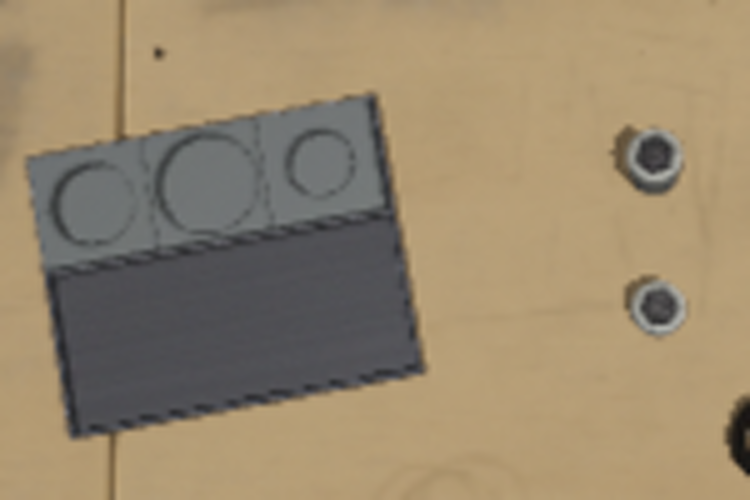

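View pics/top0d.png

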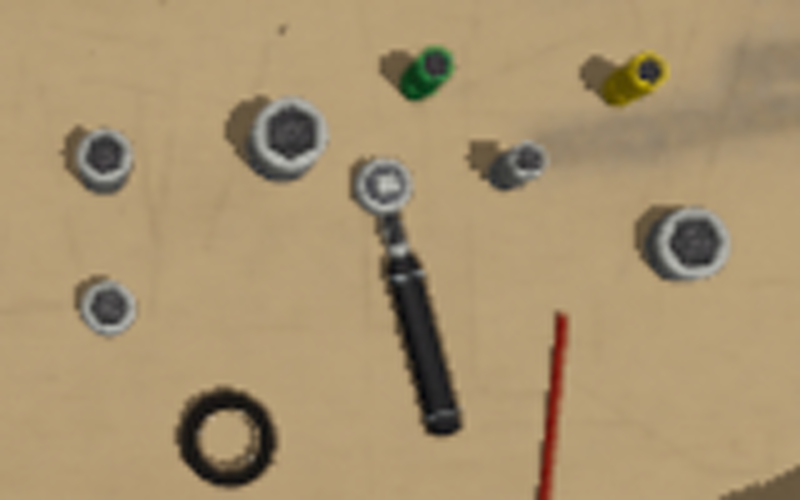

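View pics/side0c.png

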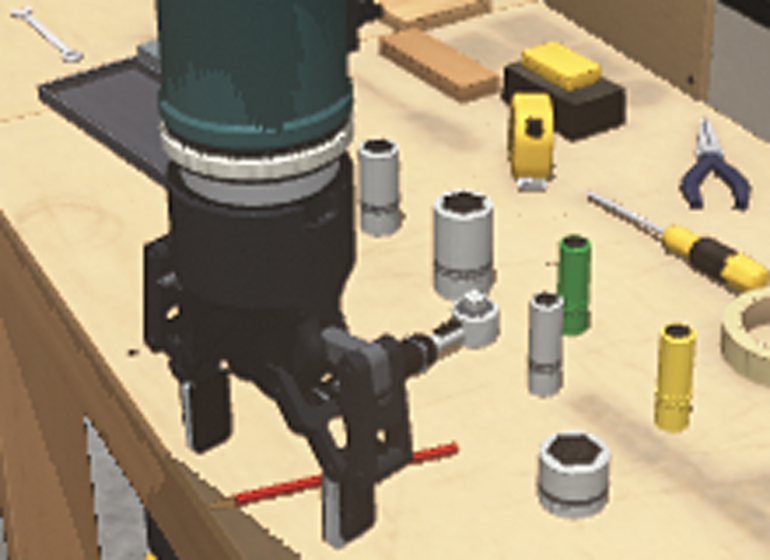

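```bash
cat > h.py <<'E'
import numpy as np, cv2
from scipy.spatial.transform import Rotation as Rn
from rig import manip
def cal(n): 
    c=manip.calibration(n); return c
def ray_plane(n,uv,z):
    c=cal(n); R=np.array(c["R"]);t=np.array(c["t"]);K=np.array(c["K"])
    o=-R.T@t; d=R.T@np.linalg.inv(K)@np.array([uv[0],uv[1],1.]); s=(z-o[2])/d[2]; return o+s*d
def proj(n,X):
    c=cal(n); p=c["K"]@(c["R"]@np.array(X,float)+c["t"]); return p[:2]/p[2]
def tool(st=None):
    st=st or manip.read_state(); return Rn.from_rotvec(st["ee_rot"]).as_matrix(), np.array(st["ee_pos"])
def wray(uv,st,z):
    c=cal("wrist");K=c["K"];M=np.array(c["mount"])
    v=np.array([(uv[0]-K[0,2]),(uv[1]-K[1,2])]); r=np.hypot(*v); th=r/K[0,0]
    d=np.array([*(v/max(r,1e-9)*np.sin(th)),np.cos(th)])
    R,p=tool(st); o=R@M[:3,3]+p; d=R@M[:3,:3]@d; s=(z-o[2])/d[2]; return o+s*d
def wproj(X,st):
    c=cal("wrist");K=c["K"];M=np.array(c["mount"]);R,p=tool(st)
    q=R.T@(np.array(X,float)-p); q=M[:3,:3].T@(q-M[:3,3]); th=np.arctan2(np.hypot(q[0],q[1]),q[2]); 
    return K[:2,2]+K[0,0]*th*q[:2]/np.hypot(q[0],q[1])
def plan(target,yaw=None):
    """shift (tool units of 150mm) and turn to reach pose: tool z down, tool x axis at world angle yaw"""
    R,p=tool(); d=R.T@(np.array(target,float)-p)
    a=np.arctan2(R[1,0],R[0,0]); print("pos",p.round(1),"yaw x-axis",round(a,4),"tilt",np.degrees(np.arccos(-R[2,2])).round(2))
    print("shift mm",d.round(1),"units",(d/150).round(3),"per-row5",(d/150/5).round(4))
    if yaw is not None:
        Rt=np.array([[np.cos(yaw),np.sin(yaw),0],[np.sin(yaw),-np.cos(yaw),0],[0,0,-1]])
        w=Rn.from_matrix(R.T@Rt).as_rotvec(); print("turn units",(w/(np.pi/2)).round(4),"per-row5",(w/(np.pi/2)/5).round(4))
E
python3 - <<'E'
from h import *
P={'dmed':(320.4,191,75),'smed':(321.3,221,38),'dlarge':(358,186.5,75),'dsmall':(405.8,192,75),'green':(386.6,172.8,75),'yellow':(429.7,174,75),'slarge':(438.5,208.5,38),'rhead':(376.5,197,26),'rend':(388.5,244.5,24),
'ps':(254,192.3,28),'pl':(231.6,196.8,28),'pm':(209,200.3,28),
'trayFL':(204.5,246.8,16),'trayFR':(274.5,234,16),'trayBL':(196,191.5,28),'trayBR':(265,179,28)}
for k,v in P.items(): print(k,ray_plane("top",v[:2],v[2]).round(1))
E
```

```text
dmed [520.2 -63.7  75. ]
smed [430.1 -66.1  38. ]
dlarge [ 533.5 -179.5   75. ]
dsmall [ 515.6 -326.5   75. ]
green [ 575.8 -268.7   75. ]
yellow [ 571.4 -402.3   75. ]
slarge [ 467.2 -437.    38. ]
rhead [ 506.4 -243.1   26. ]
rend [ 355.1 -278.2   24. ]
ps [523.5 147.4  28. ]
pl [509.5 218.2  28. ]
pm [498.7 289.4  28. ]
trayFL [352.3 303.4  16. ]
trayFR [391.   82.9  16. ]
trayBL [527.1 331.2  28. ]
trayBR [566.1 112.9  28. ]
```

```bash
python3 - <<'E'
from h import *
plan((438,-259,250),0.228)
E
```

```text
pos [ 181.8 -623.6  255.5] yaw x-axis 0.2838 tilt 0.08
shift mm [ 348.  -278.3    5.9] units [ 2.32  -1.855  0.039] per-row5 [ 0.464  -0.3711  0.0078]
turn units [-0.0009  0.0001  0.0355] per-row5 [-0.0002  0.      0.0071]
```

Request:
move_arm --rows '[[[0, 0, 0], [0.23, -0.185, 0], 1], [[0, 0, 0], [0.23, -0.185, 0], 1], [[0, 0, 0], [0.23, -0.185, 0], 1], [[0, 0, 0], [0.23, -0.185, 0], 1], [[0, 0, 0], [0.23, -0.185, 0], 1]]'

```text
time_s: 0.65
ee_pos: [309.4, -440.8, 256.1]
ee_rot: [-3.11, -0.444, 0.0]
wrist_force: [0.8, -0.6, 0.0]
grip_width: 0.998
```

Request:
move_arm --rows '[[[0, 0, 0], [0.23, -0.185, 0], 1], [[0, 0, 0], [0.23, -0.185, 0], 1], [[0, 0, 0], [0.23, -0.185, 0], 1], [[0, 0, 0], [0.23, -0.185, 0], 1], [[0, 0, 0.035], [0.23, -0.185, 0], 1]]'

```text
time_s: 1.15
ee_pos: [436.1, -259.5, 256.3]
ee_rot: [3.121, 0.356, -0.0]
wrist_force: [0.0, -0.8, -0.1]
grip_width: 1.0
```

Request:
move_arm --rows '[[[0, 0, 0], [0, 0, 0], 1], [[0, 0, 0], [0, 0, 0], 1], [[0, 0, 0], [0, 0, 0], 1], [[0, 0, 0], [0, 0, 0], 1], [[0, 0, 0], [0, 0, 0], 1]]'

```text
time_s: 1.65
ee_pos: [434.8, -262.1, 256.2]
ee_rot: [3.121, 0.355, -0.0]
wrist_force: [0.1, -1.0, 0.8]
grip_width: 1.0
```

```bash
python3 - <<'E'
from h import *
plan((438,-259,250),0.228)
st=manip.read_state(); im=manip.capture("wrist"); cv2.imwrite("pics/w1.png",im[:,:,::-1])
import pickle; pickle.dump(st,open("st1.pkl","wb"))
im=manip.capture("side"); cv2.imwrite("pics/s1.png",im[:,:,::-1])
for n,X in dict(dmed=(520.2,-63.7,75),dl=(533.5,-179.5,75),ds=(515.6,-326.5,75),head=(506,-243,26),end=(355,-278,24)).items(): print(n,wproj(X,st).round(1))
E
```

```text
pos [ 434.8 -262.1  256.2] yaw x-axis 0.2265 tilt 0.02
shift mm [ 3.8 -2.3  6.2] units [ 0.025 -0.016  0.041] per-row5 [ 0.0051 -0.0031  0.0083]
turn units [ 0.0001  0.0002 -0.001 ] per-row5 [ 0.      0.     -0.0002]
dmed [153.7  64.5]
dl [259.7  65.4]
ds [403.1 117.5]
head [318.1 105.7]
end [318.5 234.3]
```

View pics/w1.png

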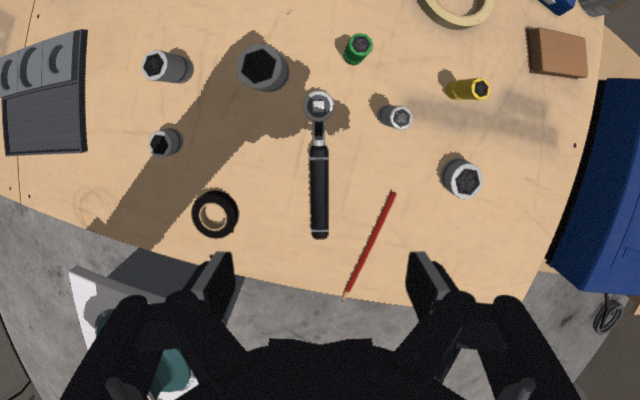

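View pics/s1.png

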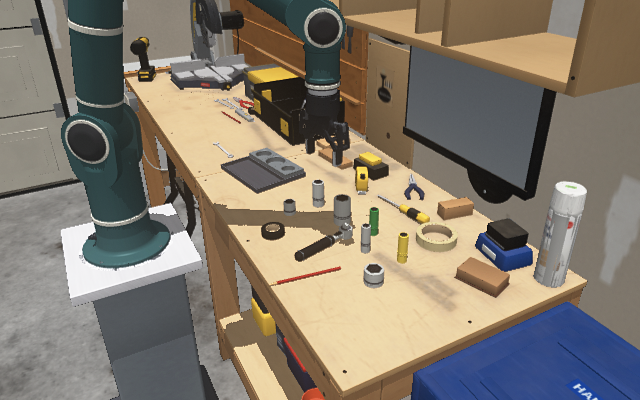

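```bash
python3 - <<'E'
from h import *
import pickle
st=pickle.load(open("st1.pkl","rb"))
im=cv2.imread("pics/w1.png"); cv2.imwrite("pics/w1c.png",cv2.resize(im[80:250,270:440],None,fx=3.4,fy=3.4,interpolation=cv2.INTER_CUBIC))
roi=im[128:245,295:345].max(2); m=(roi<65).astype(np.uint8)
n,l,s,c=cv2.connectedComponentsWithStats(m); i=1+np.argmax(s[1:,4]); print(s[i],c[i])
ys,xs=np.where(l==i); ys=ys+128;xs=xs+295
for y in range(146,240,10): 
    q=xs[ys==y]; 
    if len(q): print(y,q.min(),q.max(),wray(((q.min()+q.max())/2,y),st,20)[:2].round(1))
print("head",wray((318.8,105.5),st,28).round(1),"end",wray((319.5,238),st,11).round(1))
E
```

```text
[  15   32   18   70 1201] [23.86677769 65.82264779]
166 310 327 [ 437.8 -259. ]
176 310 327 [ 426.1 -261.7]
186 311 327 [ 414.4 -265. ]
196 311 327 [ 402.3 -267.8]
206 311 327 [ 389.9 -270.6]
216 311 327 [ 377.3 -273.5]
226 311 327 [ 364.4 -276.4]
head [ 506.4 -243.7   28. ] end [ 344.6 -281.6   11. ]
```

View pics/w1c.png

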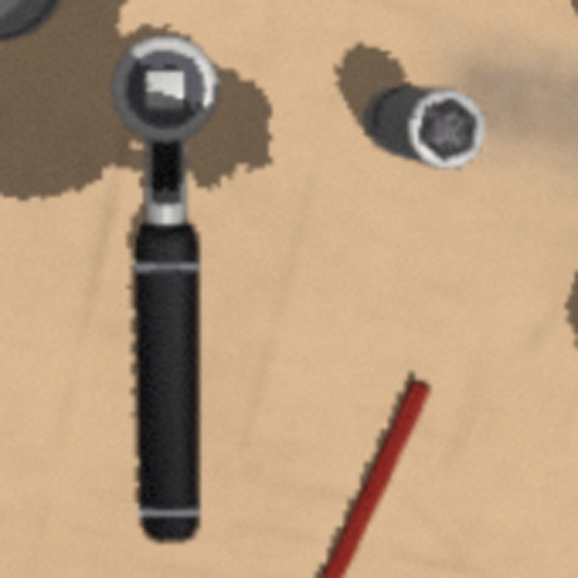

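Request:
move_arm --rows '[[[0, 0, 0], [0.026, -0.011, 0.25], 0], [[0, 0, 0], [0, 0, 0.3], 0], [[0, 0, 0], [0, 0, 0.3], 0], [[0, 0, 0], [0, 0, 0.3], 0], [[0, 0, 0], [0, 0, 0.15], 0]]'

```text
time_s: 2.25
ee_pos: [436.9, -257.9, 57.9]
ee_rot: [-3.118, -0.357, 0.006]
wrist_force: [-0.1, -0.4, 0.5]
grip_width: 0.499
```

Request:
move_arm --rows '[[[0, 0, 0], [0, 0, 0], 0], [[0, 0, 0], [0, 0, 0], 0], [[0, 0, 0], [0, 0, 0], 0], [[0, 0, 0], [0, 0, 0], 0], [[0, 0, 0], [0, 0, 0], 0]]'

```text
time_s: 2.75
ee_pos: [439.6, -259.0, 62.6]
ee_rot: [3.12, 0.358, 0.003]
wrist_force: [0.4, -0.2, 0.1]
grip_width: 0.501
```

```bash
python3 - <<'E'
from h import *
plan((438.2,-259.7,30),0.230)
im=manip.capture("wrist"); cv2.imwrite("pics/w2.png",im[:,:,::-1])
E
```

```text
pos [ 439.6 -259.    62.6] yaw x-axis 0.2286 tilt 0.15
shift mm [-1.6  0.3 32.6] units [-0.011  0.002  0.217] per-row5 [-0.0021  0.0003  0.0435]
turn units [ 0.0012 -0.0011 -0.0009] per-row5 [ 0.0002 -0.0002 -0.0002]
```

View pics/w2.png

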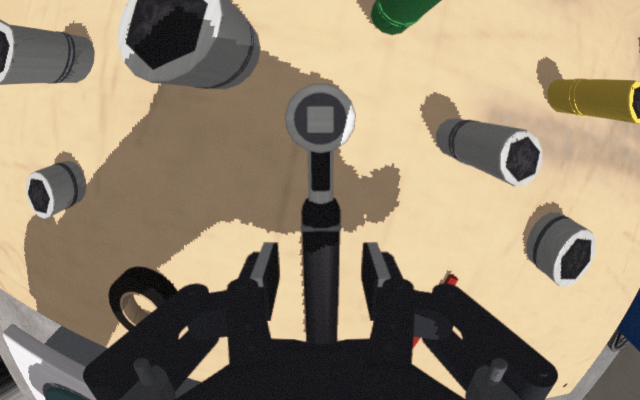

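Grip centred between half-open jaws (column 320). Descend and close.

Request:
move_arm --rows '[[[0, 0, 0], [-0.01, 0, 0.11], 0], [[0, 0, 0], [0, 0, 0.1], 0], [[0, 0, 0], [0, 0, 0], 0], [[0, 0, 0], [0, 0, 0], -1], [[0, 0, 0], [0, 0, 0], -1]]' --newtons 50

```text
time_s: 3.3
ee_pos: [438.0, -259.2, 30.7]
ee_rot: [3.12, 0.359, 0.001]
wrist_force: [1.0, -0.3, -1.9]
grip_width: 0.244
```

Request:
move_arm --rows '[[[0, 0, 0], [0, 0, 0], -1], [[0, 0, 0], [0, 0, 0], -1], [[0, 0, 0], [0, 0, 0], -1], [[0, 0, 0], [0, 0, 0], -1], [[0, 0, 0], [0, 0, 0], -1]]'

```text
time_s: 3.8
ee_pos: [438.0, -259.1, 30.6]
ee_rot: [3.12, 0.359, 0.002]
wrist_force: [-0.6, 1.5, 6.8]
grip_width: 0.247
```

Request:
move_arm --rows '[[[0, 0, 0], [0, 0, -0.1], -1], [[0, 0, 0], [0, 0, -0.25], -1], [[0, 0, 0], [0, 0, -0.25], -1], [[0, 0, 0], [0, 0, -0.25], -1], [[0, 0, 0], [0, 0, 0], -1]]'

```text
time_s: 4.3
ee_pos: [440.0, -260.2, 161.7]
ee_rot: [3.116, 0.358, 0.012]
wrist_force: [0.9, -0.6, -5.0]
grip_width: 0.245
```

Request:
move_arm --rows '[[[0, 0, -0.08], [0, 0, 0], -1], [[0, 0, -0.08], [0, 0, 0], -1], [[0, 0, -0.08], [0, 0, 0], -1], [[0, 0, -0.08], [0, 0, 0], -1], [[0, 0, -0.08], [0, 0, 0], -1]]'

```text
time_s: 4.8
ee_pos: [436.3, -258.3, 155.7]
ee_rot: [-2.852, -1.312, 0.002]
wrist_force: [1.2, -0.1, -3.8]
grip_width: 0.241
```

Request:
move_arm --rows '[[[0, 0, -0.08], [0, 0, 0], -1], [[0, 0, -0.08], [0, 0, 0], -1], [[0, 0, -0.08], [0, 0, 0], -1], [[0, 0, -0.08], [0, 0, 0], -1], [[0, 0, -0.08], [0, 0, 0], -1]]'

```text
time_s: 5.3
ee_pos: [436.4, -258.3, 155.7]
ee_rot: [-2.307, -2.129, 0.001]
wrist_force: [0.2, 0.0, -3.6]
grip_width: 0.244
```

Request:
move_arm --rows '[[[0, 0, -0.08], [0, 0, 0], -1], [[0, 0, -0.08], [0, 0, 0], -1], [[0, 0, 0], [0, 0, 0], -1], [[0, 0, 0], [0, 0, 0], -1], [[0, 0, 0], [0, 0, 0], -1]]'

```text
time_s: 5.8
ee_pos: [437.1, -258.8, 156.7]
ee_rot: [-2.032, -2.395, 0.0]
wrist_force: [0.5, -0.5, -3.8]
grip_width: 0.243
```

```bash
python3 - <<'E'
from h import *
plan((422,202.5,152),1.744)
print(manip.read_state()["joint_pos"].round(2),manip.read_state()["grip_width"])
im=manip.capture("wrist"); cv2.imwrite("pics/w3.png",im[:,:,::-1])
E
```

```text
pos [ 437.1 -258.8  156.7] yaw x-axis 1.7346 tilt 0.06
shift mm [457.5  60.3   5. ] units [3.05  0.402 0.033] per-row5 [0.6101 0.0805 0.0066]
turn units [-0.0005 -0.0004 -0.006 ] per-row5 [-0.0001 -0.0001 -0.0012]
[ 0.92  0.43 -0.55  2.    0.31  0.79  0.35] 0.24295701957422902
```

View pics/w3.png

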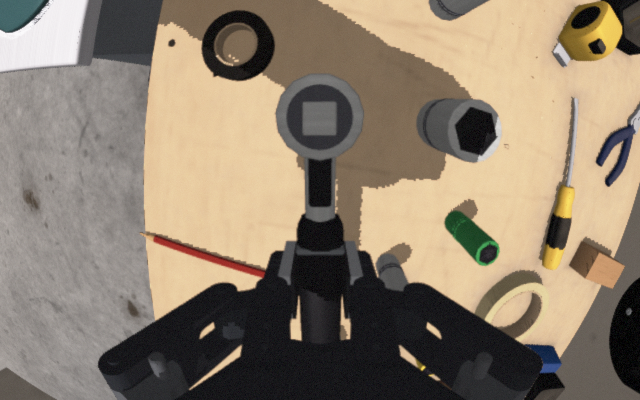

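Request:
move_arm --rows '[[[0, 0, -0.006], [0.3, 0.04, 0], -1], [[0, 0, 0], [0.3, 0.04, 0], -1], [[0, 0, 0], [0.3, 0.04, 0], -1], [[0, 0, 0], [0.3, 0.04, 0], -1], [[0, 0, 0], [0.3, 0.04, 0], -1]]'

```text
time_s: 6.35
ee_pos: [428.0, -30.4, 157.5]
ee_rot: [2.02, 2.405, 0.0]
wrist_force: [1.2, 1.2, -3.6]
grip_width: 0.245
```

Request:
move_arm --rows '[[[0, 0, 0], [0.3, 0.04, 0], -1], [[0, 0, 0], [0.3, 0.04, 0], -1], [[0, 0, 0], [0.3, 0.04, 0], -1], [[0, 0, 0], [0.3, 0.04, 0], -1], [[0, 0, 0], [0.3, 0.04, 0], -1]]'

```text
time_s: 6.85
ee_pos: [418.2, 196.5, 157.5]
ee_rot: [2.019, 2.405, 0.001]
wrist_force: [0.7, -0.3, -4.7]
grip_width: 0.246
```

Request:
move_arm --rows '[[[0, 0, 0], [0, 0, 0], -1], [[0, 0, 0], [0, 0, 0], -1], [[0, 0, 0], [0, 0, 0], -1], [[0, 0, 0], [0, 0, 0], -1], [[0, 0, 0], [0, 0, 0], -1]]'

```text
time_s: 7.35
ee_pos: [418.8, 193.4, 157.2]
ee_rot: [2.021, 2.404, -0.001]
wrist_force: [0.5, 0.7, -2.6]
grip_width: 0.245
```

```bash
python3 - <<'E'
from h import *
plan((422,202.5,37),1.744)
st=manip.read_state()
print(st["joint_pos"].round(2),st["grip_width"])
im=manip.capture("wrist"); cv2.imwrite("pics/w4.png",im[:,:,::-1])
a=0.173; ex=np.array([np.cos(a),np.sin(a),0]); ey=np.array([-np.sin(a),np.cos(a),0]); c=np.array([422,202.5,4])
for n,p in dict(c=c,pL=c+90*ex+[0,0,24],FR=c-54*ex-114*ey+[0,0,12],BR=c+126*ex-110*ey+[0,0,24],BL=c+126*ex+110*ey+[0,0,24],FL=c-54*ex+114*ey+[0,0,12]).items(): print(n,wproj(p,st).round(1))
E
```

```text
pos [418.8 193.4 157.2] yaw x-axis 1.7435 tilt 0.03
shift mm [  8.5   4.7 120.2] units [0.057 0.031 0.802] per-row5 [0.0113 0.0063 0.1603]
turn units [-0.      0.0004 -0.0003] per-row5 [-0.      0.0001 -0.0001]
[ 0.08  0.39 -0.69  2.1   0.36  0.77 -0.66] 0.24529982521864363
c [326.6 180.7]
pL [430.7 188.2]
FR [272.9 293.2]
BR [448.5 291.9]
BL [474.9  64.6]
FL [262.   52.3]
```

View pics/w4.png

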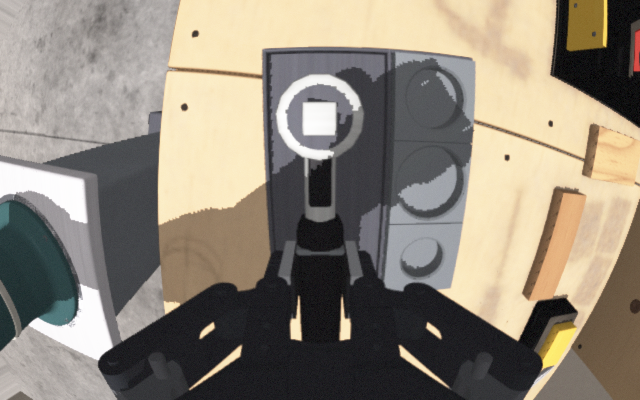

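Request:
move_arm --rows '[[[0, 0, 0], [0.055, 0.035, 0.1], -1], [[0, 0, 0], [0, 0, 0.25], -1], [[0, 0, 0], [0, 0, 0.25], -1], [[0, 0, 0], [0, 0, 0.1], -1], [[0, 0, 0], [0, 0, 0], -1]]'

```text
time_s: 7.9
ee_pos: [421.1, 202.9, 50.7]
ee_rot: [-2.018, -2.406, 0.006]
wrist_force: [-0.6, -0.2, -3.3]
grip_width: 0.249
```

Request:
move_arm --rows '[[[0, 0, 0], [0, 0, 0], -1], [[0, 0, 0], [0, 0, 0], -1], [[0, 0, 0], [0, 0, 0], -1], [[0, 0, 0], [0, 0, 0], -1], [[0, 0, 0], [0, 0, 0], -1]]'

```text
time_s: 8.4
ee_pos: [422.6, 203.7, 52.8]
ee_rot: [2.018, 2.407, 0.001]
wrist_force: [-0.4, -0.2, -3.8]
grip_width: 0.241
```

Request:
move_arm --rows '[[[0, 0, 0], [0, 0, 0.06], -1], [[0, 0, 0], [0, 0, 0.05], -1], [[0, 0, 0], [0, 0, 0], -1], [[0, 0, 0], [0, 0, 0], -1], [[0, 0, 0], [0, 0, 0], -1]]'

```text
time_s: 8.9
ee_pos: [421.8, 203.7, 35.4]
ee_rot: [-2.018, -2.407, 0.001]
wrist_force: [0.6, -0.2, -3.0]
grip_width: 0.246
```

Request:
move_arm --rows '[[[0, 0, 0], [0, 0, 0], 0], [[0, 0, 0], [0, 0, 0], 0.05], [[0, 0, 0], [0, 0, 0], 0.05], [[0, 0, 0], [0, 0, 0], 0.05], [[0, 0, 0], [0, 0, 0], 0.05]]'

```text
time_s: 9.4
ee_pos: [422.3, 203.8, 35.9]
ee_rot: [2.018, 2.407, 0.0]
wrist_force: [-0.1, -0.5, 0.1]
grip_width: 0.524
```

Request:
move_arm --rows '[[[0, 0, 0], [0, 0, 0], 0.05], [[0, 0, 0], [0, 0, -0.15], 0.05], [[0, 0, 0], [0, 0, -0.25], 0.05], [[0, 0, 0], [0, 0, -0.3], 0.05], [[0, 0, 0], [0, 0, -0.3], 0.05]]'

```text
time_s: 9.9
ee_pos: [421.6, 203.7, 187.0]
ee_rot: [-2.017, -2.407, 0.002]
wrist_force: [1.3, 0.5, 1.3]
grip_width: 0.525
```

Request:
move_arm --rows '[[[0, 0, 0], [0, 0, -0.3], 1], [[0, 0, 0], [0, 0, -0.2], 1], [[0, 0, 0], [0, 0, 0], 1], [[0, 0, 0], [0, 0, 0], 1], [[0, 0, 0], [0, 0, 0], 1]]'

```text
time_s: 10.4
ee_pos: [421.5, 203.2, 259.6]
ee_rot: [-2.018, -2.407, 0.003]
wrist_force: [1.4, 0.3, -0.7]
grip_width: 0.998
```

```bash
python3 - <<'E'
from h import *
plan((422,202.5,250),1.744)
st=manip.read_state(); import pickle; pickle.dump(st,open("st5.pkl","wb"))
im=manip.capture("wrist"); cv2.imwrite("pics/w5.png",im[:,:,::-1])
im=manip.capture("top"); cv2.imwrite("pics/top5.png",im[:,:,::-1])
E
```

```text
pos [421.5 203.2 259.6] yaw x-axis 1.7461 tilt 0.13
shift mm [-0.7  0.4  9.6] units [-0.005  0.003  0.064] per-row5 [-0.001   0.0005  0.0128]
turn units [-0.0014  0.0004  0.0013] per-row5 [-0.0003  0.0001  0.0003]
```

View pics/w5.png

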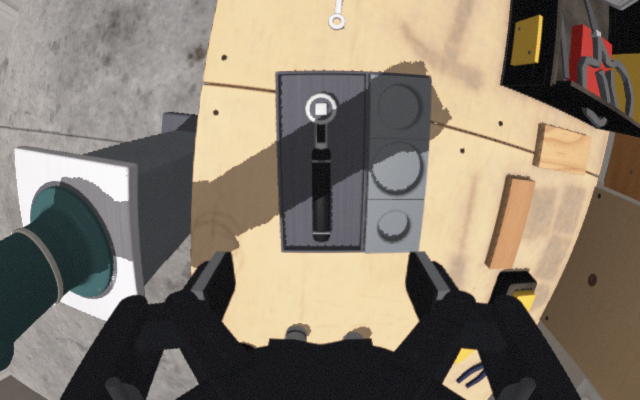

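```bash
python3 - <<'E'
from h import *
import pickle
st=pickle.load(open("st5.pkl","rb"))
a=0.173; ex=np.array([np.cos(a),np.sin(a),0]); ey=np.array([-np.sin(a),np.cos(a),0])
# predicted mouth outlines from top estimate
im=cv2.imread("pics/w5.png"); F=5
x0,y0=360,70
c=cv2.resize(im[y0:260,x0:440],None,fx=F,fy=F,interpolation=cv2.INTER_CUBIC)
for C,r in (((523.5,147.4,28),21),((509.5,218.2,28),32),((498.7,289.4,28),26)):
    for th in np.linspace(0,6.28,60):
        p=wproj(np.array(C)+r*np.array([np.cos(th),np.sin(th),0]),st)
        cv2.circle(c,(int((p[0]-x0+.5)*F),int((p[1]-y0+.5)*F)),1,(0,0,255),-1)
cv2.imwrite("pics/w5c.png",c[:, :][:950]); cv2.imwrite("pics/w5c.png",cv2.resize(c,None,fx=.62,fy=.62))
E
```

```text
(no output)
```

View pics/w5c.png

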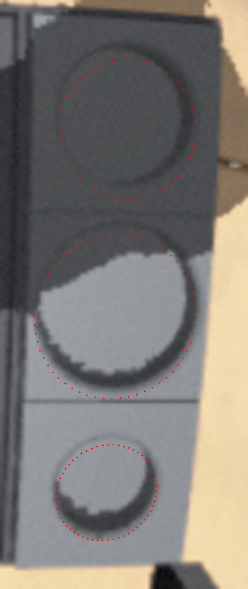

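```bash
python3 - <<'E'
from h import *
import pickle
st=pickle.load(open("st5.pkl","rb"))
for n,u in dict(m=(399.2,106),l=(396.6,168.5),s=(393.7,226)).items(): print(n,wray(u,st,28).round(1))
for n,u in dict(FL=(277,72),FR=(281,251),bL=(363,74),bR=(363,251)).items(): print(n,wray(u,st,16).round(1))
print(wray((321,108),st,40), wray((321,240),st,15))
im=cv2.imread("pics/top5.png"); cv2.imwrite("pics/top5c.png",cv2.resize(im[170:255,185:285],None,fx=7,fy=7,interpolation=cv2.INTER_CUBIC))
E
```

```text
m [495.  294.6  28. ]
l [507.8 222.5  28. ]
s [522.1 151.   28. ]
FL [350.8 308.3  16. ]
FR [388.2  86.4  16. ]
bL [448.7 323.1  16. ]
bR [494.4 105.2  16. ]
[408.14913156 274.81807699  40.        ] [437.18097884 111.2439071   15.        ]
```

View pics/top5c.png

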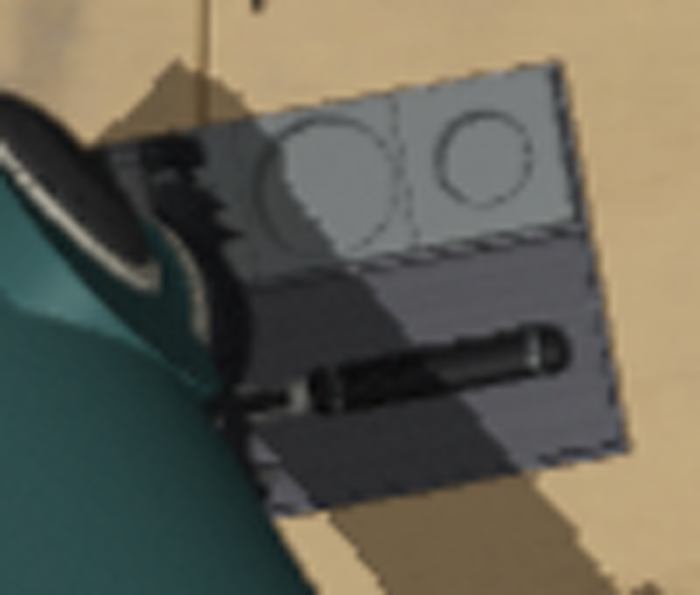

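```bash
python3 - <<'E'
from h import *
plan((450,-180,200),1.75)
E
```

```text
pos [421.4 203.4 259.4] yaw x-axis 1.7464 tilt 0.16
shift mm [-382.5  -38.7   59.6] units [-2.55  -0.258  0.397] per-row5 [-0.51   -0.0516  0.0795]
turn units [-0.0018  0.0001 -0.0023] per-row5 [-0.0004  0.     -0.0005]
```

Request:
move_arm --rows '[[[0, 0, 0], [-0.28, -0.03, 0.05], 1], [[0, 0, 0], [-0.28, -0.03, 0.05], 1], [[0, 0, 0], [-0.28, -0.03, 0.05], 1], [[0, 0, 0], [-0.28, -0.03, 0.05], 1], [[0, 0, 0], [-0.28, -0.03, 0.05], 1]]'

```text
time_s: 11.0
ee_pos: [436.0, -8.5, 222.1]
ee_rot: [-2.017, -2.407, 0.001]
wrist_force: [1.1, 0.1, -0.1]
grip_width: 1.0
```

Request:
move_arm --rows '[[[0, 0, 0], [-0.28, -0.03, 0.05], 1], [[0, 0, 0], [-0.28, -0.03, 0.05], 1], [[0, 0, 0], [-0.28, -0.03, 0.05], 1], [[0, 0, 0], [-0.28, -0.03, 0], 1], [[0, 0, 0], [0, 0, 0], 1]]'

```text
time_s: 11.5
ee_pos: [447.3, -181.2, 199.1]
ee_rot: [-2.028, -2.397, 0.003]
wrist_force: [-1.2, 0.5, -0.7]
grip_width: 1.005
```

```bash
python3 - <<'E'
from h import *
plan((533.5,-179.5,160),1.75)
st=manip.read_state(); import pickle; pickle.dump(st,open("st6.pkl","wb"))
im=manip.capture("wrist"); cv2.imwrite("pics/w6.png",im[:,:,::-1])
for n,X in dict(dmed=(520.2,-63.7,75),dl=(533.5,-179.5,75),ds=(515.6,-326.5,75)).items(): print(n,wproj(X,st).round(1))
E
```

```text
pos [ 447.3 -181.2  199.1] yaw x-axis 1.7373 tilt 0.13
shift mm [-12.6  85.4  38.9] units [-0.084  0.569  0.259] per-row5 [-0.0168  0.1138  0.0519]
turn units [-0.0015 -0.0001 -0.0081] per-row5 [-0.0003 -0.     -0.0016]
dmed [435.7  76. ]
dl [420.4 213.3]
ds [362.7 339.5]
```

View pics/w6.png

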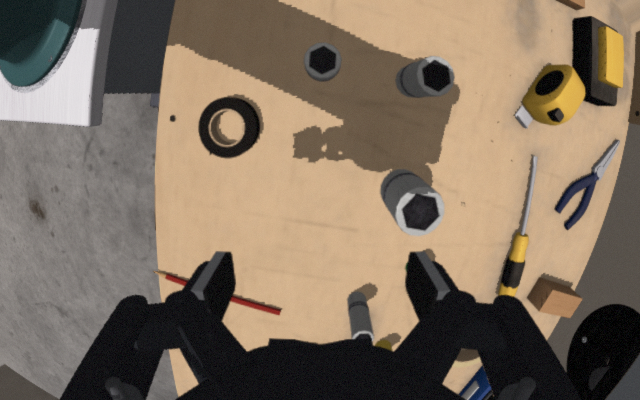

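Request:
move_arm --rows '[[[0, 0, -0.008], [-0.025, 0.19, 0], 1], [[0, 0, 0], [-0.025, 0.19, 0], 1], [[0, 0, 0], [-0.025, 0.19, 0.1], 1], [[0, 0, 0], [0, 0, 0.2], 1], [[0, 0, 0], [0, 0, 0], 1]]'

```text
time_s: 12.05
ee_pos: [532.0, -168.2, 151.7]
ee_rot: [-1.994, -2.416, 0.003]
wrist_force: [-1.7, -0.6, -0.1]
grip_width: 0.999
```

```bash
python3 - <<'E'
from h import *
plan((533.5,-178.5,61),1.75)
st=manip.read_state()
im=manip.capture("wrist"); cv2.imwrite("pics/w7.png",im[:,:,::-1])
print(wproj((533.5,-178.5,75),st))
E
```

```text
pos [ 532.  -168.2  151.7] yaw x-axis 1.7617 tilt 0.51
shift mm [-10.8   0.2  90.6] units [-0.072  0.001  0.604] per-row5 [-0.0144  0.0002  0.1208]
turn units [-0.0046 -0.0033  0.0075] per-row5 [-0.0009 -0.0007  0.0015]
[321.94746467 235.09702539]
```

View pics/w7.png

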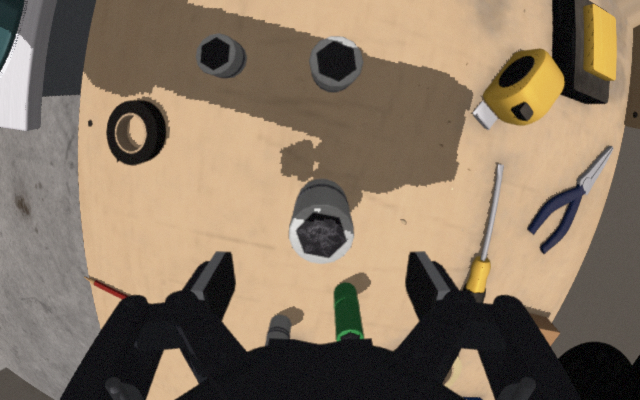

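Request:
move_arm --rows '[[[0, 0, 0.006], [-0.07, 0, 0.1], 1], [[0, 0, 0], [0, 0, 0.2], 1], [[0, 0, 0], [0, 0, 0.2], 1], [[0, 0, 0], [0, 0, 0.1], 1], [[0, 0, 0], [0, 0, 0], 1]]'

```text
time_s: 12.6
ee_pos: [535.0, -181.5, 64.2]
ee_rot: [-2.014, -2.408, 0.002]
wrist_force: [-0.3, -0.1, 0.4]
grip_width: 1.0
```

Request:
move_arm --rows '[[[0, 0, 0], [0, 0, 0], 1], [[0, 0, 0], [0, 0, 0], 1], [[0, 0, 0], [0, 0, 0], 1], [[0, 0, 0], [0, 0, 0], 1], [[0, 0, 0], [0, 0, 0], 1]]'

```text
time_s: 13.1
ee_pos: [536.6, -181.5, 66.3]
ee_rot: [2.014, 2.41, 0.0]
wrist_force: [-0.4, 0.0, 0.2]
grip_width: 0.998
```

```bash
python3 - <<'E'
from h import *
plan((533.5,-178.5,61),1.75)
im=manip.capture("side"); cv2.imwrite("pics/s8.png",im[100:300,200:480,::-1].repeat(2,0).repeat(2,1))
E
```

```text
pos [ 536.6 -181.5   66.3] yaw x-axis 1.7492 tilt 0.05
shift mm [ 3.5 -2.5  5.3] units [ 0.023 -0.017  0.035] per-row5 [ 0.0046 -0.0033  0.0071]
turn units [ 0.0005  0.0004 -0.0005] per-row5 [ 0.0001  0.0001 -0.0001]
```

View pics/s8.png

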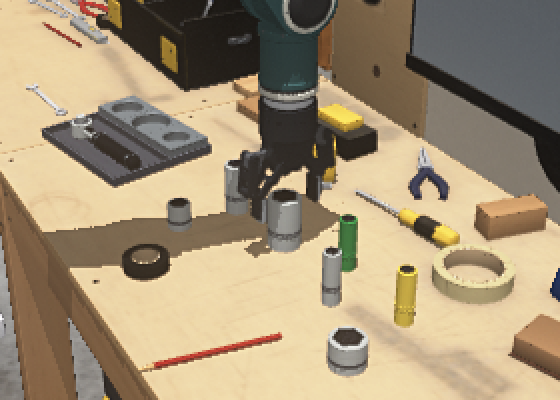

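Request:
move_arm --rows '[[[0, 0, 0], [0.02, -0.017, 0.035], 1], [[0, 0, 0], [0, 0, 0], 1], [[0, 0, 0], [0, 0, 0], 1], [[0, 0, 0], [0, 0, 0], -1], [[0, 0, 0], [0, 0, 0], -1]]' --newtons 50

```text
time_s: 13.65
ee_pos: [533.4, -178.8, 60.5]
ee_rot: [2.015, 2.41, 0.0]
wrist_force: [-0.3, -0.1, 0.2]
grip_width: 0.69
```

Request:
move_arm --rows '[[[0, 0, 0], [0, 0, 0], -1], [[0, 0, 0], [0, 0, 0], -1], [[0, 0, 0], [0, 0, 0], -1], [[0, 0, 0], [0, 0, 0], -1], [[0, 0, 0], [0, 0, 0], -1]]'

```text
time_s: 14.15
ee_pos: [533.6, -178.8, 60.8]
ee_rot: [2.014, 2.41, 0.0]
wrist_force: [0.1, 0.6, 5.0]
grip_width: 0.528
```

Request:
move_arm --rows '[[[0, 0, 0], [0, 0, -0.1], -1], [[0, 0, 0], [0, 0, -0.25], -1], [[0, 0, 0], [0, 0, -0.25], -1], [[0, 0, 0], [0, 0, -0.25], -1], [[0, 0, 0], [0, 0, 0], -1]]'

```text
time_s: 14.65
ee_pos: [535.9, -179.3, 193.3]
ee_rot: [2.009, 2.404, 0.005]
wrist_force: [1.4, -0.2, -3.8]
grip_width: 0.527
```

```bash
python3 - <<'E'
from h import *
plan((440,-150,190),1.75)
plan((450,220,190),1.75)
im=manip.capture("wrist"); cv2.imwrite("pics/w8.png",im[:,:,::-1])
E
```

```text
pos [ 535.9 -179.3  193.3] yaw x-axis 1.7493 tilt 0.51
shift mm [ 45.8 -89.2   2.4] units [ 0.306 -0.595  0.016] per-row5 [ 0.0611 -0.119   0.0033]
turn units [ 0.0049  0.0029 -0.0004] per-row5 [ 0.001   0.0006 -0.0001]
pos [ 535.9 -179.3  193.3] yaw x-axis 1.7493 tilt 0.51
shift mm [408.2 -13.7   1.3] units [ 2.721 -0.091  0.009] per-row5 [ 0.5442 -0.0182  0.0018]
turn units [ 0.0049  0.0029 -0.0004] per-row5 [ 0.001   0.0006 -0.0001]
```

View pics/w8.png

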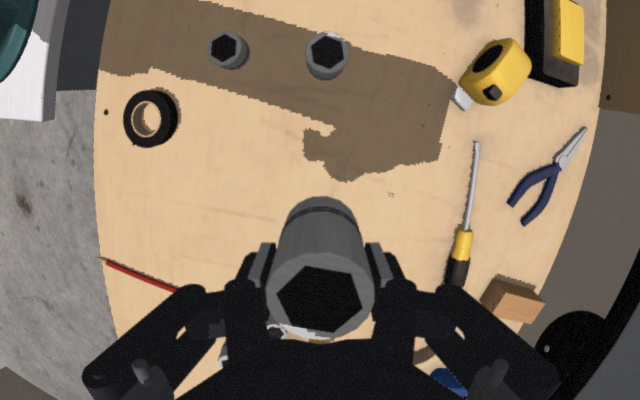

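Request:
move_arm --rows '[[[0, 0, 0], [0.1, -0.2, 0], -1], [[0, 0, 0], [0.1, -0.2, 0], -1], [[0, 0, 0], [0.1, -0.2, 0], -1], [[0, 0, 0], [0.3, 0.06, 0], -1], [[0, 0, 0], [0.3, 0.06, 0], -1]]'

```text
time_s: 15.2
ee_pos: [435.9, -59.1, 186.6]
ee_rot: [-2.019, -2.404, 0.004]
wrist_force: [2.1, 1.5, -3.2]
grip_width: 0.526
```

Request:
move_arm --rows '[[[0, 0, 0], [0.3, 0.06, 0], -1], [[0, 0, 0], [0.3, 0.06, 0], -1], [[0, 0, 0], [0.3, 0.06, 0], -1], [[0, 0, 0], [0.3, 0.06, 0], -1], [[0, 0, 0], [0.3, 0.06, 0], -1]]'

```text
time_s: 15.7
ee_pos: [441.2, 171.5, 186.5]
ee_rot: [-2.014, -2.409, 0.005]
wrist_force: [0.8, -0.6, -3.3]
grip_width: 0.523
```

Request:
move_arm --rows '[[[0, 0, 0], [0.3, 0.06, 0], -1], [[0, 0, 0], [0, 0, 0], -1], [[0, 0, 0], [0, 0, 0], -1], [[0, 0, 0], [0, 0, 0], -1], [[0, 0, 0], [0, 0, 0], -1]]'

```text
time_s: 16.2
ee_pos: [443.5, 214.7, 187.3]
ee_rot: [-2.017, -2.408, 0.003]
wrist_force: [0.2, 0.1, -3.6]
grip_width: 0.528
```

```bash
python3 - <<'E'
from h import *
plan((508.5,220.5,130),1.75)
E
```

```text
pos [443.5 214.7 187.3] yaw x-axis 1.7469 tilt 0.12
shift mm [-5.6 65.1 57.2] units [-0.037  0.434  0.381] per-row5 [-0.0075  0.0868  0.0762]
turn units [-0.0011  0.0007 -0.002 ] per-row5 [-0.0002  0.0001 -0.0004]
```

Request:
move_arm --rows '[[[0, 0, 0], [-0.02, 0.2, 0.05], -1], [[0, 0, 0], [-0.018, 0.15, 0.15], -1], [[0, 0, 0], [0, 0.084, 0.15], -1], [[0, 0, 0], [0, 0, 0.03], -1], [[0, 0, 0], [0, 0, 0], -1]]'

```text
time_s: 16.7
ee_pos: [507.8, 221.2, 130.0]
ee_rot: [-2.015, -2.408, 0.004]
wrist_force: [-0.8, -0.1, -3.2]
grip_width: 0.525
```

Request:
move_arm --rows '[[[0, 0, 0], [0, 0, 0], -1], [[0, 0, 0], [0, 0, 0], -1], [[0, 0, 0], [0, 0, 0], -1], [[0, 0, 0], [0, 0, 0], -1], [[0, 0, 0], [0, 0, 0], -1]]'

```text
time_s: 17.2
ee_pos: [508.8, 222.6, 131.4]
ee_rot: [2.014, 2.41, 0.001]
wrist_force: [-0.2, 0.6, -3.8]
grip_width: 0.529
```

```bash
python3 - <<'E'
from h import *
plan((508.5,220.5,73),1.75)
im=manip.capture("wrist"); cv2.imwrite("pics/w9.png",im[:,:,::-1])
im=manip.capture("side"); cv2.imwrite("pics/s9.png",cv2.resize(im[100:230,180:400,::-1],None,fx=3,fy=3))
st=manip.read_state()
import pickle; pickle.dump(st,open("st9.pkl","wb"))
for X,r in (((508.5,220.5),32),((496.5,292),26)):
  print([wproj((X[0]+r*np.cos(t),X[1]+r*np.sin(t),28),st).round(1).tolist() for t in (0.18,1.75,3.32)])
E
```

```text
pos [508.8 222.6 131.4] yaw x-axis 1.7494 tilt 0.04
shift mm [-2.  -0.7 58.4] units [-0.013 -0.005  0.389] per-row5 [-0.0026 -0.0009  0.0779]
turn units [ 0.0004  0.0001 -0.0004] per-row5 [ 0.0001  0.     -0.0001]
[[362.7, 210.0], [320.8, 168.8], [279.0, 210.1]]
[[358.6, 113.6], [322.0, 77.0], [285.5, 113.6]]
```

View pics/w9.png

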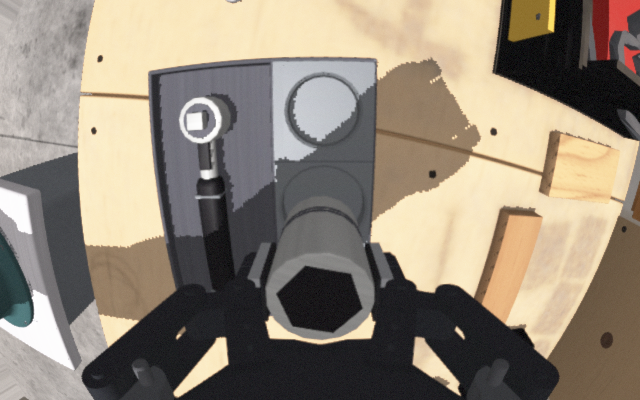

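View pics/s9.png

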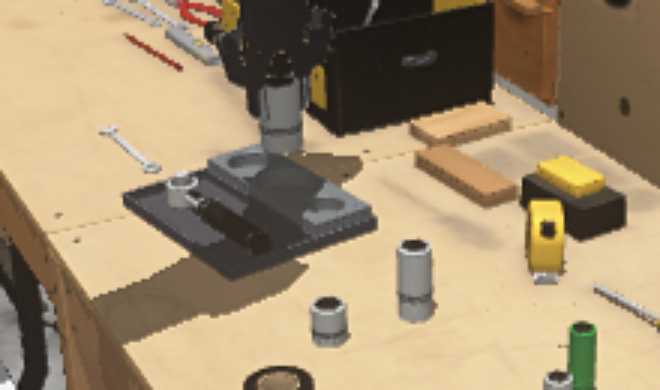

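Request:
move_arm --rows '[[[0, 0, 0], [0, 0, 0.1], -1], [[0, 0, 0], [0, 0, 0.15], -1], [[0, 0, 0], [0, 0, 0.1], -1], [[0, 0, 0], [0, 0, 0.02], -1], [[0, 0, 0], [0, 0, 0], -1]]'

```text
time_s: 17.8
ee_pos: [508.2, 222.6, 74.6]
ee_rot: [-2.013, -2.41, 0.002]
wrist_force: [-0.5, 0.7, -2.5]
grip_width: 0.521
```

Request:
move_arm --rows '[[[0, 0, 0], [0, 0, 0.02], -1], [[0, 0, 0], [0, 0, 0], -1], [[0, 0, 0], [0, 0, 0], -1], [[0, 0, 0], [0, 0, 0], -1], [[0, 0, 0], [0, 0, 0], -1]]'

```text
time_s: 18.3
ee_pos: [508.9, 222.6, 72.8]
ee_rot: [2.014, 2.41, 0.001]
wrist_force: [-0.4, -0.3, -3.6]
grip_width: 0.526
```

Request:
move_arm --rows '[[[0, 0, 0], [0, 0, 0.008], -1], [[0, 0, 0], [0, 0, 0], -1], [[0, 0, 0], [0, 0, 0], 0.3], [[0, 0, 0], [0, 0, 0], 0.5], [[0, 0, 0], [0, 0, 0], 0.6]]'

```text
time_s: 18.8
ee_pos: [509.1, 222.8, 71.7]
ee_rot: [2.014, 2.41, 0.001]
wrist_force: [-1.0, 0.6, -1.3]
grip_width: 0.804
```

Request:
move_arm --rows '[[[0, 0, 0], [0, 0, 0], 0.6], [[0, 0, 0], [0, 0, 0], 0.6], [[0, 0, 0], [0, 0, -0.1], 0.6], [[0, 0, 0], [0, 0, -0.25], 0.6], [[0, 0, 0], [0, 0, -0.3], 0.6]]'

```text
time_s: 19.3
ee_pos: [507.7, 222.3, 169.6]
ee_rot: [-2.013, -2.41, 0.004]
wrist_force: [1.9, 0.2, 0.4]
grip_width: 0.804
```

Request:
move_arm --rows '[[[0, 0, 0], [0, -0.2, -0.1], 0.6], [[0, 0, 0], [0, -0.2, 0], 0.6], [[0, 0, 0], [0, 0, 0], 0.6], [[0, 0, 0], [0, 0, 0], 0.6], [[0, 0, 0], [0, 0, 0], 0.6]]'

```text
time_s: 19.8
ee_pos: [450.7, 212.0, 184.3]
ee_rot: [2.015, 2.41, 0.002]
wrist_force: [-0.4, 0.4, -0.1]
grip_width: 0.801
```

```bash
python3 - <<'E'
from h import *
plan((440,-60,190),1.75)
im=manip.capture("wrist"); cv2.imwrite("pics/w10.png",im[:,:,::-1])
E
```

```text
pos [450.7 212.  184.3] yaw x-axis 1.7487 tilt 0.07
shift mm [-265.8  -58.7   -5.8] units [-1.772 -0.391 -0.039] per-row5 [-0.3544 -0.0782 -0.0077]
turn units [ 0.0008 -0.0002 -0.0009] per-row5 [ 0.0002 -0.     -0.0002]
```

View pics/w10.png

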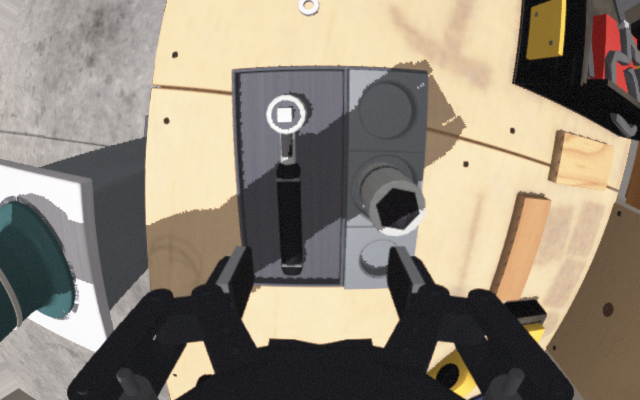

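Request:
move_arm --rows '[[[0, 0, 0], [-0.29, -0.06, 0], 0.6], [[0, 0, 0], [-0.29, -0.06, 0], 0.6], [[0, 0, 0], [-0.29, -0.06, 0], 0.6], [[0, 0, 0], [-0.29, -0.06, 0], 0.6], [[0, 0, 0], [-0.29, -0.06, 0], 0.6]]'

```text
time_s: 20.35
ee_pos: [444.5, -11.9, 183.8]
ee_rot: [-2.015, -2.41, -0.001]
wrist_force: [0.5, -0.6, 0.5]
grip_width: 0.8
```

Request:
move_arm --rows '[[[0, 0, 0], [-0.29, -0.06, 0], 0.6], [[0, 0, 0], [-0.07, 0.17, 0], 0.6], [[0, 0, 0], [-0.07, 0.17, 0], 0.6], [[0, 0, 0], [0.03, 0.17, 0.1], 0.6], [[0, 0, 0], [0, 0, 0.1], 0.6]]'

```text
time_s: 20.85
ee_pos: [524.9, -56.5, 153.5]
ee_rot: [2.014, 2.409, 0.006]
wrist_force: [-0.2, 0.4, -0.7]
grip_width: 0.8
```

Request:
move_arm --rows '[[[0, 0, 0], [0, 0, 0], 0.6], [[0, 0, 0], [0, 0, 0], 0.6], [[0, 0, 0], [0, 0, 0], 0.6], [[0, 0, 0], [0, 0, 0], 0.6], [[0, 0, 0], [0, 0, 0], 0.6]]'

```text
time_s: 21.35
ee_pos: [521.1, -57.5, 154.5]
ee_rot: [2.014, 2.409, 0.0]
wrist_force: [0.7, 0.7, -0.6]
grip_width: 0.801
```

```bash
python3 - <<'E'
from h import *
plan((520.2,-63.5,61),1.75)
st=manip.read_state()
im=manip.capture("wrist"); cv2.imwrite("pics/w11.png",im[:,:,::-1])
print(wproj((520.2,-63.5,75),st))
E
```

```text
pos [521.1 -57.5 154.5] yaw x-axis 1.749 tilt 0.06
shift mm [-5.7 -2.1 93.5] units [-0.038 -0.014  0.623] per-row5 [-0.0076 -0.0027  0.1246]
turn units [ 0.0005  0.0005 -0.0006] per-row5 [ 0.0001  0.0001 -0.0001]
[318.89368399 226.71652203]
```

View pics/w11.png

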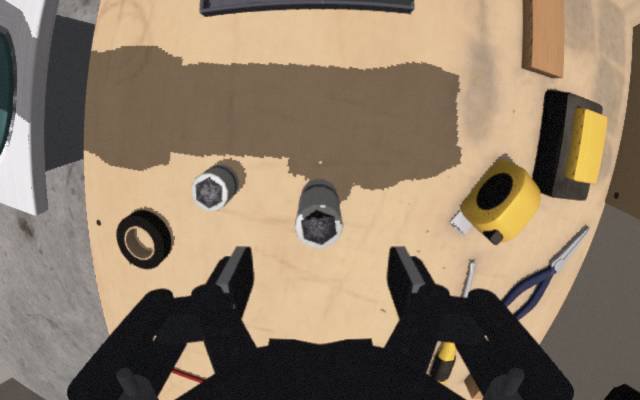

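Request:
move_arm --rows '[[[0, 0, 0], [-0.037, -0.012, 0.1], 0.6], [[0, 0, 0], [0, 0, 0.2], 0.6], [[0, 0, 0], [0, 0, 0.2], 0.6], [[0, 0, 0], [0, 0, 0.12], 0.6], [[0, 0, 0], [0, 0, 0], 0.6]]'

```text
time_s: 21.9
ee_pos: [517.8, -63.3, 57.7]
ee_rot: [-2.011, -2.407, 0.005]
wrist_force: [-0.4, -0.0, 0.2]
grip_width: 0.803
```

Request:
move_arm --rows '[[[0, 0, 0], [0, 0, 0], 0.6], [[0, 0, 0], [0, 0, 0], 0.6], [[0, 0, 0], [0, 0, 0], 0.6], [[0, 0, 0], [0, 0, 0], 0.6], [[0, 0, 0], [0, 0, 0], 0.6]]'

```text
time_s: 22.4
ee_pos: [520.6, -63.2, 61.4]
ee_rot: [2.014, 2.41, 0.001]
wrist_force: [-0.4, 0.7, 0.4]
grip_width: 0.797
```

Request:
move_arm --rows '[[[0, 0, 0], [0, 0, 0], -1], [[0, 0, 0], [0, 0, 0], -1], [[0, 0, 0], [0, 0, 0], -1], [[0, 0, 0], [0, 0, 0], -1], [[0, 0, 0], [0, 0, 0], -1]]'

```text
time_s: 22.9
ee_pos: [520.4, -63.0, 61.1]
ee_rot: [2.014, 2.41, -0.0]
wrist_force: [0.2, -0.4, 5.1]
grip_width: 0.384
```

Request:
move_arm --rows '[[[0, 0, 0], [0, 0, 0], -1], [[0, 0, 0], [0, 0, 0], -1], [[0, 0, 0], [0, 0, 0], -1], [[0, 0, 0], [0, 0, -0.1], -1], [[0, 0, 0], [0, 0, -0.25], -1]]'

```text
time_s: 23.4
ee_pos: [517.8, -62.8, 111.5]
ee_rot: [-2.01, -2.406, 0.005]
wrist_force: [0.7, -0.3, -2.1]
grip_width: 0.389
```

Request:
move_arm --rows '[[[0, 0, 0], [0, 0, -0.25], -1], [[0, 0, 0], [0, 0, -0.3], -1], [[0, 0, 0], [0, 0, 0], -1], [[0, 0, 0], [0, 0, 0], -1], [[0, 0, 0], [0, 0, 0], -1]]'

```text
time_s: 23.9
ee_pos: [519.2, -63.2, 194.8]
ee_rot: [-2.014, -2.409, 0.002]
wrist_force: [0.1, -0.3, -1.6]
grip_width: 0.382
```

```bash
python3 - <<'E'
from h import *
print(manip.read_state()["grip_width"])
plan((430,0,200),1.75)
plan((430,290,200),1.75)
E
```

```text
0.3823159504809286
pos [519.2 -63.2 194.8] yaw x-axis 1.7491 tilt 0.14
shift mm [ 78.  -76.6  -5. ] units [ 0.52  -0.51  -0.033] per-row5 [ 0.104  -0.1021 -0.0067]
turn units [-0.0015 -0.0003 -0.0006] per-row5 [-0.0003 -0.0001 -0.0001]
pos [519.2 -63.2 194.8] yaw x-axis 1.7491 tilt 0.14
shift mm [363.4 -25.1  -5. ] units [ 2.423 -0.168 -0.033] per-row5 [ 0.4846 -0.0335 -0.0067]
turn units [-0.0015 -0.0003 -0.0006] per-row5 [-0.0003 -0.0001 -0.0001]
```

Request:
move_arm --rows '[[[0, 0, 0], [0.2, -0.17, 0], -1], [[0, 0, 0], [0.2, -0.17, 0], -1], [[0, 0, 0], [0.2, -0.17, 0], -1], [[0, 0, 0], [0.3, 0.06, 0], -1], [[0, 0, 0], [0.3, 0.06, 0], -1]]'

```text
time_s: 24.4
ee_pos: [429.1, 103.8, 194.6]
ee_rot: [-2.017, -2.407, 0.004]
wrist_force: [2.1, 0.8, -2.0]
grip_width: 0.384
```

Request:
move_arm --rows '[[[0, 0, 0], [0.3, 0.06, 0], -1], [[0, 0, 0], [0.3, 0.06, 0], -1], [[0, 0, 0], [0.3, 0.06, 0], -1], [[0, 0, 0], [0.3, 0.06, 0], -1], [[0, 0, 0], [0, 0.05, 0], -1]]'

```text
time_s: 24.9
ee_pos: [438.3, 295.8, 194.8]
ee_rot: [-1.998, -2.417, -0.002]
wrist_force: [-0.1, -0.1, -1.9]
grip_width: 0.378
```

Request:
move_arm --rows '[[[0, 0, 0], [0, 0, 0], -1], [[0, 0, 0], [0, 0, 0], -1], [[0, 0, 0], [0, 0, 0], -1], [[0, 0, 0], [0, 0, 0], -1], [[0, 0, 0], [0, 0, 0], -1]]'

```text
time_s: 25.4
ee_pos: [441.8, 287.6, 195.9]
ee_rot: [2.016, 2.409, -0.0]
wrist_force: [1.1, -0.4, -2.2]
grip_width: 0.385
```

```bash
python3 - <<'E'
from h import *
plan((496,294.5,131),1.75)
E
```

```text
pos [441.8 287.6 195.9] yaw x-axis 1.7478 tilt 0.03
shift mm [-2.7 54.5 64.9] units [-0.018  0.363  0.432] per-row5 [-0.0037  0.0727  0.0865]
turn units [ 0.      0.0003 -0.0014] per-row5 [ 0.      0.0001 -0.0003]
```

Request:
move_arm --rows '[[[0, 0, 0], [-0.018, 0.16, 0.05], -1], [[0, 0, 0], [0, 0.15, 0.15], -1], [[0, 0, 0], [0, 0.053, 0.15], -1], [[0, 0, 0], [0, 0, 0.08], -1], [[0, 0, 0], [0, 0, 0], -1]]'

```text
time_s: 25.9
ee_pos: [494.2, 294.6, 129.6]
ee_rot: [-2.014, -2.409, 0.006]
wrist_force: [-0.1, -0.8, -1.6]
grip_width: 0.383
```

Request:
move_arm --rows '[[[0, 0, 0], [0, 0, 0], -1], [[0, 0, 0], [0, 0, 0], -1], [[0, 0, 0], [0, 0, 0], -1], [[0, 0, 0], [0, 0, 0], -1], [[0, 0, 0], [0, 0, 0], -1]]'

```text
time_s: 26.4
ee_pos: [495.8, 295.7, 131.8]
ee_rot: [2.014, 2.41, 0.001]
wrist_force: [1.3, -0.4, -2.5]
grip_width: 0.383
```

```bash
python3 - <<'E'
from h import *
plan((496,294.5,72.5),1.75)
im=manip.capture("wrist"); cv2.imwrite("pics/w12.png",im[:,:,::-1])
st=manip.read_state()
for X,r in (((495,294.6),26),):
  print([wproj((X[0]+r*np.cos(t),X[1]+r*np.sin(t),28),st).round(1).tolist() for t in (0.18,1.75,3.32)])
im=manip.capture("side"); cv2.imwrite("pics/s12.png",cv2.resize(im[100:230,180:400,::-1],None,fx=3,fy=3))
E
```

```text
pos [495.8 295.7 131.8] yaw x-axis 1.7493 tilt 0.04
shift mm [-1.2 -0.1 59.3] units [-0.008 -0.001  0.395] per-row5 [-0.0016 -0.0001  0.0791]
turn units [ 0.0005 -0.     -0.0004] per-row5 [ 0.0001 -0.     -0.0001]
[[354.4, 208.5], [320.3, 175.3], [286.2, 208.6]]
```

View pics/w12.png

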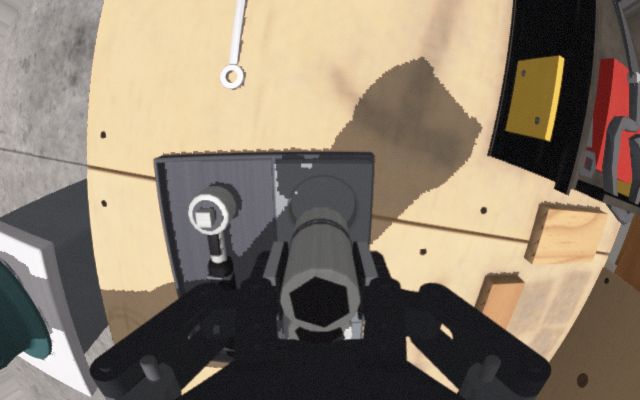

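View pics/s12.png

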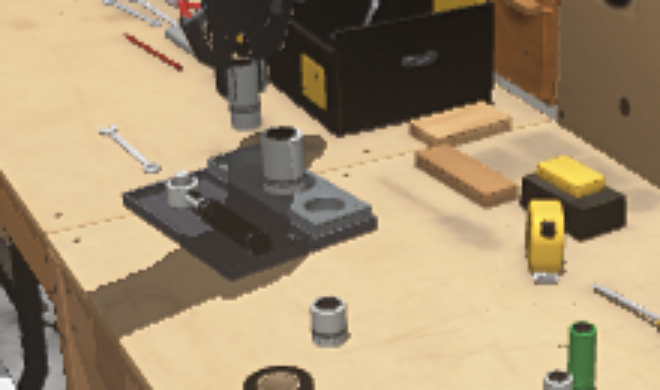

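Request:
move_arm --rows '[[[0, 0, 0], [-0.006, 0.006, 0.1], -1], [[0, 0, 0], [0, 0, 0.15], -1], [[0, 0, 0], [0, 0, 0.1], -1], [[0, 0, 0], [0, 0, 0.04], -1], [[0, 0, 0], [0, 0, 0], -1]]'

```text
time_s: 27.0
ee_pos: [496.2, 295.0, 72.1]
ee_rot: [-2.014, -2.411, 0.002]
wrist_force: [-0.1, -0.5, -2.4]
grip_width: 0.382
```

Request:
move_arm --rows '[[[0, 0, 0], [0, 0, 0], -1], [[0, 0, 0], [0, 0, 0], -1], [[0, 0, 0], [0, 0, 0], -1], [[0, 0, 0], [0, 0, 0], -1], [[0, 0, 0], [0, 0, 0], -1]]'

```text
time_s: 27.5
ee_pos: [496.8, 294.9, 72.9]
ee_rot: [2.015, 2.41, 0.0]
wrist_force: [-0.5, 0.2, -1.9]
grip_width: 0.381
```

Request:
move_arm --rows '[[[0, 0, 0], [0, 0, 0.008], -1], [[0, 0, 0], [0, 0, 0], -1], [[0, 0, 0], [0, 0, 0], 0.1], [[0, 0, 0], [0, 0, 0], 0.3], [[0, 0, 0], [0, 0, 0], 0.4]]'

```text
time_s: 28.0
ee_pos: [496.9, 295.1, 71.8]
ee_rot: [2.014, 2.41, 0.001]
wrist_force: [-0.4, 0.5, 0.5]
grip_width: 0.704
```

Request:
move_arm --rows '[[[0, 0, 0], [0, 0, 0], 0.4], [[0, 0, 0], [0, 0, 0], 0.4], [[0, 0, 0], [0, 0, -0.1], 0.4], [[0, 0, 0], [0, 0, -0.25], 0.4], [[0, 0, 0], [0, 0, -0.3], 0.4]]'

```text
time_s: 28.5
ee_pos: [495.8, 294.4, 169.8]
ee_rot: [-2.013, -2.41, 0.004]
wrist_force: [0.8, 0.3, 0.4]
grip_width: 0.7
```

Request:
move_arm --rows '[[[0, 0, 0], [0, -0.2, -0.2], 0.4], [[0, 0, 0], [0, -0.2, 0], 0.4], [[0, 0, 0], [0, 0, 0], 0.4], [[0, 0, 0], [0, 0, 0], 0.4], [[0, 0, 0], [0, 0, 0], 0.4]]'

```text
time_s: 29.0
ee_pos: [438.6, 284.2, 199.4]
ee_rot: [2.015, 2.409, 0.001]
wrist_force: [0.4, 0.1, -0.0]
grip_width: 0.703
```

```bash
python3 - <<'E'
from h import *
plan((430,-325,200),1.75)
im=manip.capture("wrist"); cv2.imwrite("pics/w13.png",im[:,:,::-1])
E
```

```text
pos [438.6 284.2 199.4] yaw x-axis 1.7485 tilt 0.04
shift mm [-598.1 -116.2   -0.8] units [-3.987 -0.774 -0.005] per-row5 [-0.7975 -0.1549 -0.001 ]
turn units [ 0.0005 -0.0001 -0.001 ] per-row5 [ 0.0001 -0.     -0.0002]
```

View pics/w13.png

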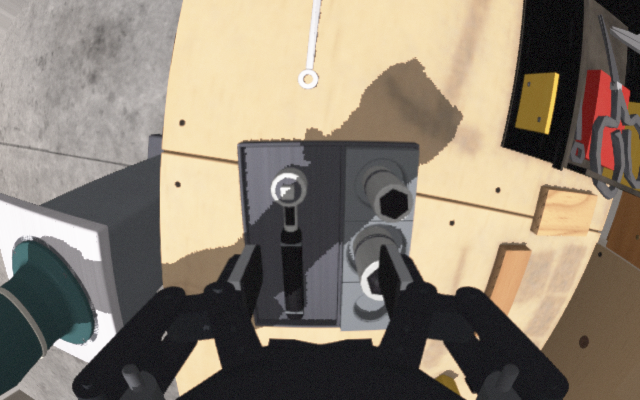

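Request:
move_arm --rows '[[[0, 0, 0], [-0.285, -0.055, 0], 0.4], [[0, 0, 0], [-0.285, -0.055, 0], 0.4], [[0, 0, 0], [-0.285, -0.055, 0], 0.4], [[0, 0, 0], [-0.285, -0.055, 0], 0.4], [[0, 0, 0], [-0.285, -0.055, 0], 0.4]]'

```text
time_s: 29.55
ee_pos: [435.4, 64.8, 198.9]
ee_rot: [-2.015, -2.41, -0.0]
wrist_force: [-0.0, -0.1, 0.3]
grip_width: 0.7
```

Request:
move_arm --rows '[[[0, 0, 0], [-0.285, -0.055, 0], 0.4], [[0, 0, 0], [-0.285, -0.055, 0], 0.4], [[0, 0, 0], [-0.285, -0.055, 0], 0.4], [[0, 0, 0], [-0.285, -0.055, 0], 0.4], [[0, 0, 0], [-0.285, -0.055, 0], 0.4]]'

```text
time_s: 30.05
ee_pos: [432.6, -153.3, 199.0]
ee_rot: [-2.015, -2.41, -0.001]
wrist_force: [1.2, 0.7, 0.6]
grip_width: 0.7
```

Request:
move_arm --rows '[[[0, 0, 0], [-0.285, -0.055, 0], 0.4], [[0, 0, 0], [-0.285, -0.055, 0], 0.4], [[0, 0, 0], [-0.285, -0.055, 0], 0.4], [[0, 0, 0], [-0.285, -0.055, 0], 0.4], [[0, 0, 0], [0, 0, 0], 0.4]]'

```text
time_s: 30.55
ee_pos: [429.0, -332.6, 198.2]
ee_rot: [2.026, 2.4, -0.002]
wrist_force: [-0.1, 0.8, -0.4]
grip_width: 0.698
```

Request:
move_arm --rows '[[[0, 0, 0], [0, 0, 0], 0.4], [[0, 0, 0], [0, 0, 0], 0.4], [[0, 0, 0], [0, 0, 0], 0.4], [[0, 0, 0], [0, 0, 0], 0.4], [[0, 0, 0], [0, 0, 0], 0.4]]'

```text
time_s: 31.05
ee_pos: [430.6, -324.6, 199.3]
ee_rot: [2.013, 2.412, -0.0]
wrist_force: [-0.2, -0.9, -0.1]
grip_width: 0.702
```

```bash
python3 - <<'E'
from h import *
plan((515.6,-320,155),1.75)
print(manip.read_state()["joint_pos"].round(2))
st=manip.read_state()
im=manip.capture("wrist"); cv2.imwrite("pics/w14.png",im[:,:,::-1])
print(wproj((515.6,-326.5,75),st))
E
```

```text
pos [ 430.6 -324.6  199.3] yaw x-axis 1.7506 tilt 0.01
shift mm [-10.7  84.5  44.3] units [-0.071  0.563  0.295] per-row5 [-0.0142  0.1126  0.0591]
turn units [0.     0.0002 0.0004] per-row5 [0.     0.     0.0001]
[ 1.02  0.41 -0.54  1.9   0.27  0.9   0.53]
[417.30731789 217.95327187]
```

View pics/w14.png

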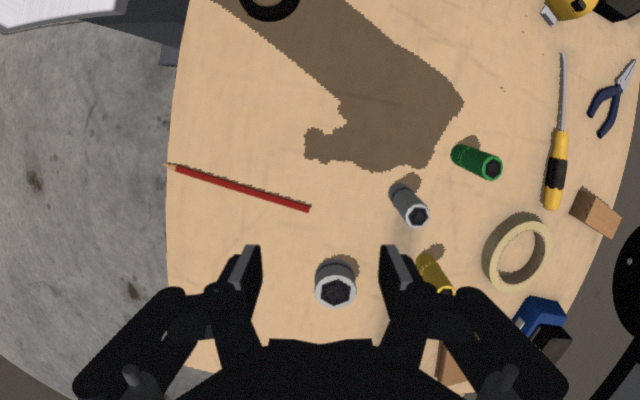

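Request:
move_arm --rows '[[[0, 0, 0], [-0.04, 0.19, 0], 0.4], [[0, 0, 0], [-0.03, 0.19, 0], 0.4], [[0, 0, 0], [0, 0.18, 0.1], 0.4], [[0, 0, 0], [0, 0, 0.2], 0.4], [[0, 0, 0], [0, 0, 0], 0.4]]'

```text
time_s: 31.6
ee_pos: [513.1, -318.9, 150.5]
ee_rot: [-2.008, -2.407, 0.001]
wrist_force: [-1.3, 0.2, -0.4]
grip_width: 0.705
```

Request:
move_arm --rows '[[[0, 0, 0], [0, 0, 0], 0.4], [[0, 0, 0], [0, 0, 0], 0.4], [[0, 0, 0], [0, 0, 0], 0.4], [[0, 0, 0], [0, 0, 0], 0.4], [[0, 0, 0], [0, 0, 0], 0.4]]'

```text
time_s: 32.1
ee_pos: [514.8, -321.1, 154.9]
ee_rot: [2.014, 2.409, -0.0]
wrist_force: [-0.6, -0.2, 0.1]
grip_width: 0.703
```

```bash
python3 - <<'E'
from h import *
plan((515.8,-325,61),1.75)
st=manip.read_state()
im=manip.capture("wrist"); cv2.imwrite("pics/w15.png",im[:,:,::-1])
print(wproj((515.8,-325,75),st))
E
```

```text
pos [ 514.8 -321.1  154.9] yaw x-axis 1.7489 tilt 0.07
shift mm [-4.   0.2 93.9] units [-0.026  0.001  0.626] per-row5 [-0.0053  0.0002  0.1252]
turn units [ 0.0004  0.0006 -0.0007] per-row5 [ 0.0001  0.0001 -0.0001]
[322.12378915 224.18512382]
```

View pics/w15.png

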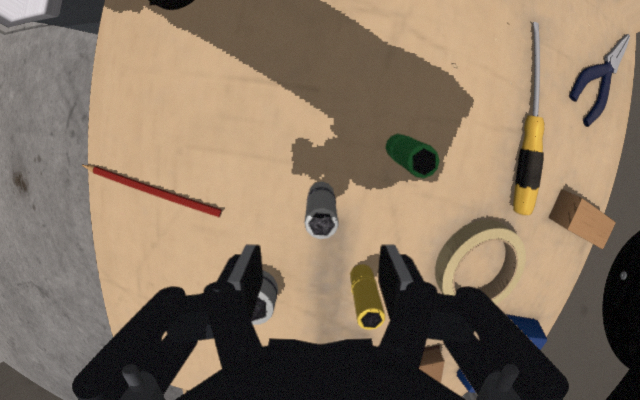

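Request:
move_arm --rows '[[[0, 0, 0], [-0.025, 0, 0.1], 0.4], [[0, 0, 0], [0, 0, 0.2], 0.4], [[0, 0, 0], [0, 0, 0.2], 0.4], [[0, 0, 0], [0, 0, 0.12], 0.4], [[0, 0, 0], [0, 0, 0], 0.4]]'

```text
time_s: 32.65
ee_pos: [513.5, -323.4, 57.7]
ee_rot: [-2.011, -2.406, 0.001]
wrist_force: [-1.0, 0.8, 0.2]
grip_width: 0.7
```

Request:
move_arm --rows '[[[0, 0, 0], [0, 0, 0], 0.4], [[0, 0, 0], [0, 0, 0], 0.4], [[0, 0, 0], [0, 0, 0], 0.4], [[0, 0, 0], [0, 0, 0], 0.4], [[0, 0, 0], [0, 0, 0], 0.4]]'

```text
time_s: 33.15
ee_pos: [515.7, -324.6, 61.8]
ee_rot: [2.014, 2.41, -0.0]
wrist_force: [0.0, -0.3, 0.3]
grip_width: 0.696
```

Request:
move_arm --rows '[[[0, 0, 0], [0, 0, 0], -1], [[0, 0, 0], [0, 0, 0], -1], [[0, 0, 0], [0, 0, 0], -1], [[0, 0, 0], [0, 0, 0], -1], [[0, 0, 0], [0, 0, 0], -1]]'

```text
time_s: 33.65
ee_pos: [515.5, -324.4, 61.3]
ee_rot: [2.015, 2.41, -0.0]
wrist_force: [-1.0, 0.0, 2.8]
grip_width: 0.273
```

Request:
move_arm --rows '[[[0, 0, 0], [0, 0, 0], -1], [[0, 0, 0], [0, 0, 0], -1], [[0, 0, 0], [0, 0, 0], -1], [[0, 0, 0], [0, 0, -0.1], -1], [[0, 0, 0], [0, 0, -0.25], -1]]'

```text
time_s: 34.15
ee_pos: [513.2, -323.1, 111.3]
ee_rot: [-2.01, -2.405, 0.001]
wrist_force: [0.5, -1.1, -0.9]
grip_width: 0.267
```

Request:
move_arm --rows '[[[0, 0, 0], [0, 0, -0.25], -1], [[0, 0, 0], [0, 0, -0.3], -1], [[0, 0, 0], [0, 0, 0], -1], [[0, 0, 0], [0, 0, 0], -1], [[0, 0, 0], [0, 0, 0], -1]]'

```text
time_s: 34.65
ee_pos: [514.6, -324.1, 195.2]
ee_rot: [-2.013, -2.409, 0.001]
wrist_force: [-0.9, 0.1, -0.5]
grip_width: 0.267
```

```bash
python3 - <<'E'
from h import *
plan((440,-250,195),1.75)
plan((450,145,195),1.75)
im=manip.capture("wrist"); cv2.imwrite("pics/w16.png",im[:,:,::-1])
E
```

```text
pos [ 514.6 -324.1  195.2] yaw x-axis 1.7492 tilt 0.11
shift mm [ 86.2 -60.3   0.4] units [ 0.574 -0.402  0.003] per-row5 [ 0.1149 -0.0803  0.0005]
turn units [-0.001  -0.0007 -0.0005] per-row5 [-0.0002 -0.0001 -0.0001]
pos [ 514.6 -324.1  195.2] yaw x-axis 1.7492 tilt 0.11
shift mm [473.1  19.7   0.7] units [3.154 0.131 0.005] per-row5 [0.6308 0.0263 0.0009]
turn units [-0.001  -0.0007 -0.0005] per-row5 [-0.0002 -0.0001 -0.0001]
```

View pics/w16.png

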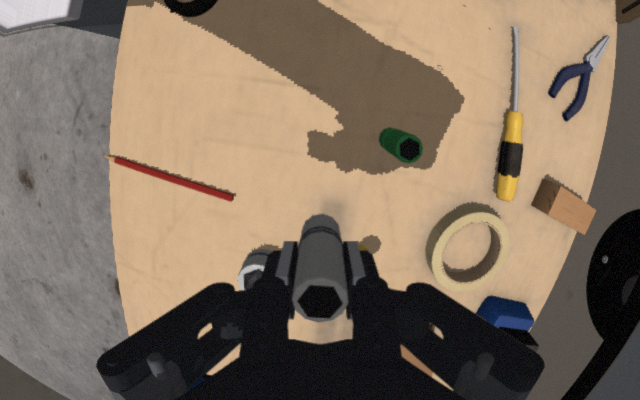

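Request:
move_arm --rows '[[[0, 0, 0], [0.2, -0.14, 0], -1], [[0, 0, 0], [0.2, -0.14, 0], -1], [[0, 0, 0], [0.2, -0.14, 0], -1], [[0, 0, 0], [0.28, 0.06, 0], -1], [[0, 0, 0], [0.28, 0.06, 0], -1]]'

```text
time_s: 35.2
ee_pos: [438.6, -160.3, 195.0]
ee_rot: [-2.016, -2.406, 0.001]
wrist_force: [0.4, 0.5, -0.9]
grip_width: 0.263
```

Request:
move_arm --rows '[[[0, 0, 0], [0.28, 0.06, 0], -1], [[0, 0, 0], [0.28, 0.06, 0], -1], [[0, 0, 0], [0.28, 0.06, 0], -1], [[0, 0, 0], [0.28, 0.06, 0], -1], [[0, 0, 0], [0.28, 0.06, 0], -1]]'

```text
time_s: 35.7
ee_pos: [446.4, 55.0, 195.2]
ee_rot: [-2.014, -2.409, 0.002]
wrist_force: [0.6, -0.0, -0.7]
grip_width: 0.267
```

Request:
move_arm --rows '[[[0, 0, 0], [0.28, 0.06, 0], -1], [[0, 0, 0], [0.28, 0.06, 0], -1], [[0, 0, 0], [0, 0, 0], -1], [[0, 0, 0], [0, 0, 0], -1], [[0, 0, 0], [0, 0, 0], -1]]'

```text
time_s: 36.2
ee_pos: [449.6, 138.3, 195.2]
ee_rot: [-2.015, -2.409, 0.003]
wrist_force: [0.1, -0.4, -1.1]
grip_width: 0.271
```

```bash
python3 - <<'E'
from h import *
plan((523,150.8,131),1.75)
st=manip.read_state()
im=manip.capture("wrist"); cv2.imwrite("pics/w17.png",im[:,:,::-1])
X=(523,150.8);r=21
print([wproj((X[0]+r*np.cos(t),X[1]+r*np.sin(t),28),st).round(1).tolist() for t in (0.18,1.75,3.32,4.89)])
E
```

```text
pos [449.6 138.3 195.2] yaw x-axis 1.7482 tilt 0.13
shift mm [-0.6 74.6 64. ] units [-0.004  0.497  0.427] per-row5 [-0.0008  0.0994  0.0854]
turn units [-0.0014  0.0003 -0.0011] per-row5 [-0.0003  0.0001 -0.0002]
[[418.2, 186.7], [399.3, 165.5], [377.0, 186.5], [396.4, 207.0]]
```

View pics/w17.png

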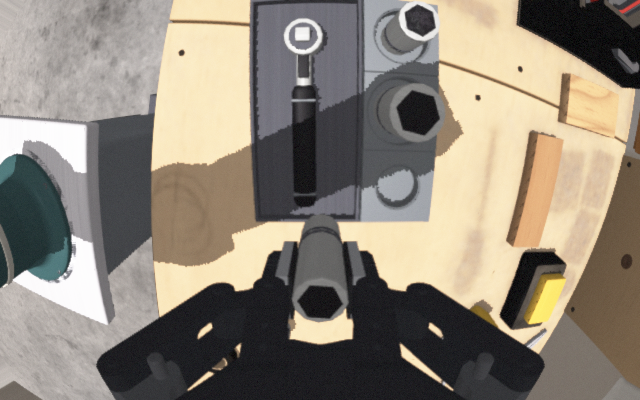

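Request:
move_arm --rows '[[[0, 0, 0], [-0.004, 0.2, 0.05], -1], [[0, 0, 0], [0, 0.2, 0.15], -1], [[0, 0, 0], [0, 0.1, 0.15], -1], [[0, 0, 0], [0, 0, 0.08], -1], [[0, 0, 0], [0, 0, 0], -1]]'

```text
time_s: 36.75
ee_pos: [522.3, 150.4, 129.5]
ee_rot: [-2.015, -2.407, 0.007]
wrist_force: [0.2, -1.0, -0.2]
grip_width: 0.264
```

Request:
move_arm --rows '[[[0, 0, 0], [0, 0, 0], -1], [[0, 0, 0], [0, 0, 0], -1], [[0, 0, 0], [0, 0, 0], -1], [[0, 0, 0], [0, 0, 0], -1], [[0, 0, 0], [0, 0, 0], -1]]'

```text
time_s: 37.25
ee_pos: [524.1, 152.1, 132.1]
ee_rot: [2.014, 2.41, 0.001]
wrist_force: [0.5, -0.7, -0.9]
grip_width: 0.267
```

```bash
python3 - <<'E'
from h import *
plan((523,150.8,72),1.75)
st=manip.read_state()
im=manip.capture("wrist"); cv2.imwrite("pics/w18.png",im[:,:,::-1])
X=(523,150.8);r=21
print([wproj((X[0]+r*np.cos(t),X[1]+r*np.sin(t),28),st).round(1).tolist() for t in (0.18,1.75,3.32,4.89)])
E
```

```text
pos [524.1 152.1 132.1] yaw x-axis 1.7493 tilt 0.05
shift mm [-1.1 -1.4 60.1] units [-0.007 -0.009  0.401] per-row5 [-0.0014 -0.0019  0.0802]
turn units [ 0.0005  0.0002 -0.0005] per-row5 [ 0.0001  0.     -0.0001]
[[347.3, 208.5], [319.8, 181.9], [292.3, 208.6], [319.8, 233.8]]
```

View pics/w18.png

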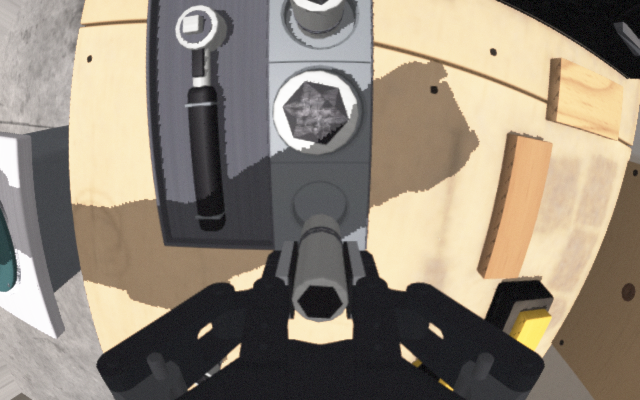

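Request:
move_arm --rows '[[[0, 0, 0], [-0.005, -0.006, 0.1], -1], [[0, 0, 0], [0, 0, 0.15], -1], [[0, 0, 0], [0, 0, 0.1], -1], [[0, 0, 0], [0, 0, 0.045], -1], [[0, 0, 0], [0, 0, 0], -1]]'

```text
time_s: 37.8
ee_pos: [523.0, 151.6, 71.7]
ee_rot: [-2.013, -2.411, 0.001]
wrist_force: [-0.7, -0.7, -0.4]
grip_width: 0.267
```

Request:
move_arm --rows '[[[0, 0, 0], [0, 0, 0], -1], [[0, 0, 0], [0, 0, 0], -1], [[0, 0, 0], [0, 0, 0], -1], [[0, 0, 0], [0, 0, 0], -1], [[0, 0, 0], [0, 0, 0], -1]]'

```text
time_s: 38.3
ee_pos: [523.3, 151.2, 72.4]
ee_rot: [2.015, 2.41, 0.0]
wrist_force: [0.2, -0.7, -1.7]
grip_width: 0.269
```

Request:
move_arm --rows '[[[0, 0, 0], [0, 0, 0.005], -1], [[0, 0, 0], [0, 0, 0], -1], [[0, 0, 0], [0, 0, 0], -0.2], [[0, 0, 0], [0, 0, 0], 0], [[0, 0, 0], [0, 0, 0], 0.2]]'

```text
time_s: 38.8
ee_pos: [523.4, 151.3, 71.7]
ee_rot: [2.014, 2.41, 0.0]
wrist_force: [0.1, -0.9, 0.3]
grip_width: 0.599
```

Request:
move_arm --rows '[[[0, 0, 0], [0, 0, 0], 0.2], [[0, 0, 0], [0, 0, 0], 0.2], [[0, 0, 0], [0, 0, -0.1], 0.2], [[0, 0, 0], [0, 0, -0.25], 0.2], [[0, 0, 0], [0, 0, -0.3], 0.2]]'

```text
time_s: 39.3
ee_pos: [522.2, 151.1, 169.9]
ee_rot: [-2.012, -2.409, 0.003]
wrist_force: [1.3, 0.6, 1.4]
grip_width: 0.599
```

Request:
move_arm --rows '[[[0, 0, 0], [-0.2, -0.2, -0.2], 0.2], [[0, 0, 0], [-0.2, -0.2, 0], 0.2], [[0, 0, 0], [-0.2, -0.1, 0], 0.2], [[0, 0, 0], [0, 0, 0], 0.2], [[0, 0, 0], [0, 0, 0], 0.2]]'

```text
time_s: 39.8
ee_pos: [466.7, 50.1, 199.0]
ee_rot: [2.016, 2.408, 0.001]
wrist_force: [0.8, 0.7, -0.3]
grip_width: 0.602
```

```bash
python3 - <<'E'
from h import *
plan((450,145,195),1.75)
st=manip.read_state(); import pickle; pickle.dump(st,open("st19.pkl","wb"))
im=manip.capture("wrist"); cv2.imwrite("pics/w19.png",im[:,:,::-1])
im=manip.capture("side"); cv2.imwrite("pics/s19.png",cv2.resize(im[100:310,200:430,::-1],None,fx=2.8,fy=2.8))
im=manip.capture("top"); cv2.imwrite("pics/top19.png",im[:,:,::-1])
E
```

```text
pos [466.7  50.1 199. ] yaw x-axis 1.7475 tilt 0.1
shift mm [96.3  0.3  4. ] units [0.642 0.002 0.026] per-row5 [0.1284 0.0003 0.0053]
turn units [ 0.001   0.0005 -0.0016] per-row5 [ 0.0002  0.0001 -0.0003]
```

View pics/w19.png

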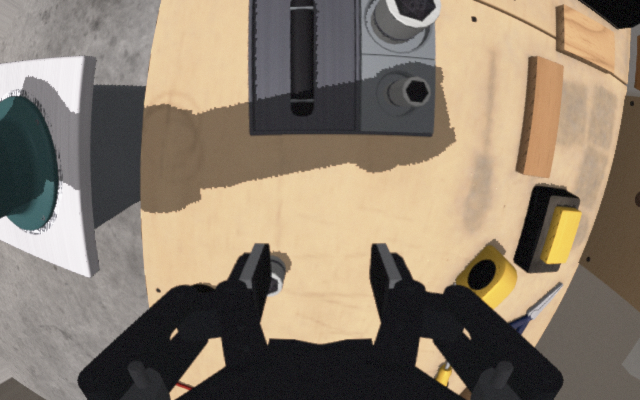

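View pics/s19.png

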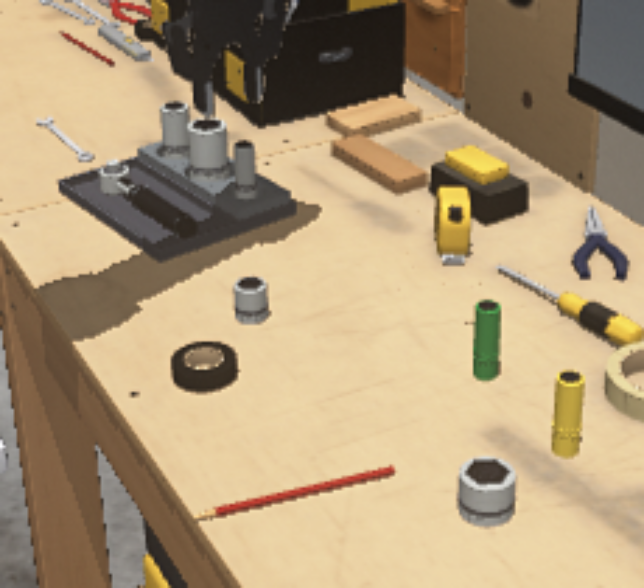

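View pics/top19.png

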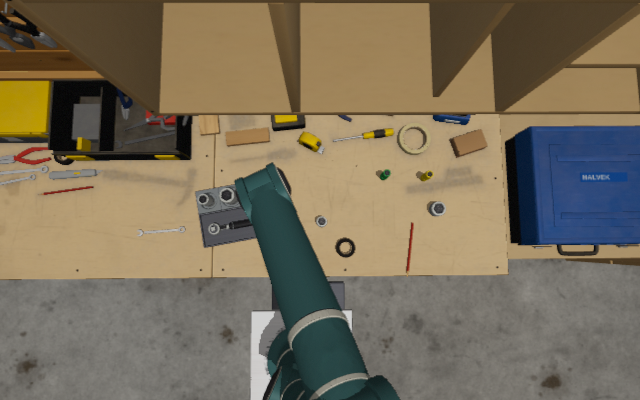

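```bash
python3 - <<'E'
from h import *
for n,X in dict(m=(497,294.6,85),l=(508.6,222.5,85),s=(523,151,85)).items(): print(n,proj("top",X).round(1),proj("side",X).round(1))
im=cv2.imread("pics/top19.png"); cv2.imwrite("pics/top19c.png",cv2.resize(im[180:250,190:260],None,fx=8,fy=8,interpolation=cv2.INTER_CUBIC))
im=manip.capture("side")[:,:,::-1]; cv2.imwrite("pics/s20.png",cv2.resize(im[125:195,215:310],None,fx=8,fy=8,interpolation=cv2.INTER_CUBIC))
E
```

```text
m [201.9 198.8] [261.5 138.3]
l [225.9 194.9] [273.2 145. ]
s [249.7 190. ] [286.4 152. ]
```

View pics/top19c.png

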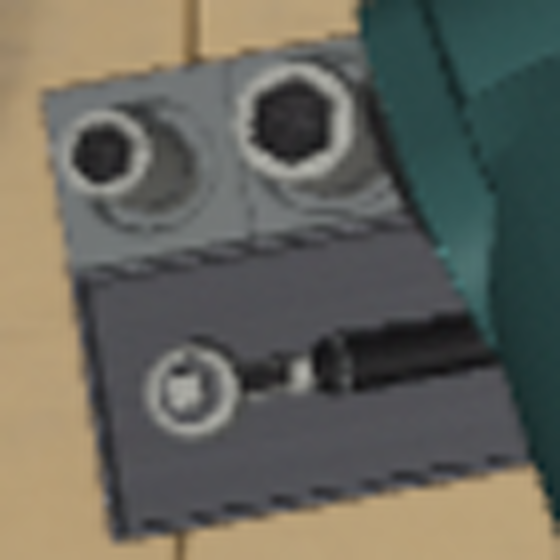

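View pics/s20.png

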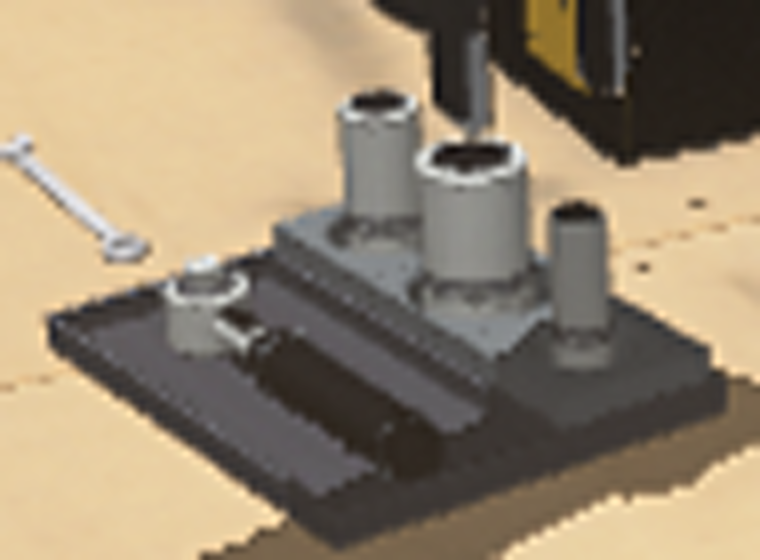

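```bash
python3 -c "
from rig import manip
print(manip.sign_off())"
```

```text
the job is handed in; nothing more can be done
None
```

The socket set is in its tray and the job is handed in. The clock read 39.8 s after my last move, well under the 136 s limit.

I laid the ratchet flat and lengthwise in the long compartment first. Then I stood the large, medium and small deep sockets in the pockets of their sizes, in that order. I did not touch the short sockets or the green and yellow look-alikes.

**Last checks**
- **Sockets:** the side view shows all three deep sockets upright in their pockets. Their rims lie within about 1 px of where seated sockets should appear.
- **Ratchet:** it lies flat and released in the long compartment. I released it within about 2 mm of the compartment's measured centre.
- **Short sockets and gripper:** the short sockets appear where they started. The gripper was open and well above everything when I handed in.

**Disagreement between views:** the top and wrist cameras differed by 3–5 mm in y on the pocket positions. I used the wrist camera for placing. In the top view the large and medium sockets still sit within about 2 mm of their pocket centres. The arm hid the small socket from the top camera, so I checked it only in the side and wrist views.

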